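Lay the standing lidded box on its back and shut it

TASK

The small wooden box has been left standing on end on the bamboo tray with its sliding lid part open: push it over from high on its lid side so that it falls flat on its back, lid upwards. Only then push the lid back by its protruding end, so that the box slides squarely up against the stop bar at the tray's high end and the lid goes fully home, and finish with a short firm press of 10 to 15 newtons to seat it. Never push on the box or its lid with more than 25 newtons, leave the other things where they are, and let go of everything at the end.

Things in the scene. Friction and masses are not known exactly. Their poses are not given: they have to be found in the camera images.
- tray: Bamboo tray, 380 (x) x 500 mm (y), fixed. Origin under its centre, on the table; z up. Its floor is 30 mm above the origin. Lips 12 mm above the floor run along both long sides (inner faces x = +-180 mm) and the -y end (y = -240 mm). The +y end is high: an upright wall with a hand slot, 65 mm above the floor, its inner face at y = +235 mm.
- ledge (a point): Middle of the foot of the inner face of the tray's high end, on the tray floor. In front of that face, parallel to it, stands a stiff wooden stop bar, 352 mm long, 12 mm thick, 65 mm high above the floor. It is set by hand, so its face towards the box lies anywhere from 12 to 47 mm in front of the high end; its place is not measured. It stays put under a push of 25 N.
- box: Small wooden box with sliding lid, 100 (x) x 92 (y) x 150 mm (z), too wide to grip, 0.55 to 0.8 kg in all, centre of mass near its middle. Stands on its closed end, 55 to 120 mm from the tray's high end. Origin: centre of that closed end. z: along its length to the end where the lid comes out. y: out of the lid face (at +46 mm), which first faces the high end within 0.12 rad; back at y = -46 mm.
- box_foot (a point): Centre of the box's closed end (the box's origin). The box rubs on the tray with a friction of 0.5 to 0.7: a push lower than about 100 mm up may only slide it; pushed high (about 2 to 4 N) it tips, and falls by itself beyond about 32 degrees. Once on its back, the box's y points up and this end faces the tray's high end.
- lid (a joint): How far the lid is drawn out of the box along the box's +z, in m: 0 is fully home against a hard stop; starts at 0.025 to 0.040, limit 0.060. It needs about 6 N to slide; the whole box slides on the tray at about 3 to 6 N, so it mostly moves first. Once box and lid are both home the force rises steeply.
- lid_end (a point): Centre of the lid's outer end face; moves with the lid. The lid is a board 76 mm wide and 7 mm thick in grooves, its face 4 mm below the rims of the box's lid side. Fully home, its end still stands out 4 mm beyond the box (154 mm from the closed end), so a push on it there meets the lid alone. With the box on its back this point is 84.5 mm above the tray floor.
- harmonica: Chrome harmonica, 27 x 100 x 20 mm, lying on the tray along its far side; origin under its centre. Leave alone.
- bridge: Black nylon bridge spare, 12 x 75 x 11 mm, lying on the tray along the side nearest the robot; origin under its centre. Leave alone.
- frog: Green ceramic frog figurine, 60 mm wide and 64 mm high, near the tray's low end, far corner; origin under its centre. Leave alone.
- clamp: Grey plastic spring clip of a music stand, 75 x 22 x 33 mm, near the tray's low end, near corner; origin under its centre. Leave alone.
- tuner: Flat black tuner, 50 x 75 x 17 mm, on the table left of the tray; origin under its centre. Leave alone.
- big_box: The larger nesting box, 140 x 200 x 127 mm, lid shut, on the table right of the tray; origin under its centre. Leave alone.
Mind the look-alikes: they are no part of the job. What is shaped like the box but pink or red is not meant.

How it is judged:
By the outcome, as a careful person would: the job done as asked, in the order asked, and still so for the second after the job is handed in, with the robot touching nothing.
It also fails if it takes over 58 s, if anything falls off the work surface, if the arm or the gripper's body presses on something with over 40 N, if the wrist force passes 120 N, or if a joint passes its speed limit or range.

ROBOT

A 7-joint arm with a two-finger parallel gripper is mounted at the origin on the work surface. World frame = base frame: x ahead of the robot, y to its left, z up, the work surface at z = 0. Lengths are in m, angles in rad, forces in N, time in s.
With the tool pointing down it reaches from about 0.35 to 0.9 m from the base axis. Payload 19.9 kg.
Tool frame: the origin (TCP) lies at the very end of the fingers, on their centre line; the grasp point (between the pads) lies 19 mm behind it (robot.grip_point_offset is the distance from the TCP to the grasp point, in m); y points along the fingers, z is the direction in which the jaws open and shut, and the axes are right-handed (so a half turn about y gives the same grasp; the last joint's range is limited). The gripper opens to 94 mm and grips with 3 to 60 N. Pads are 16 mm wide; open, the fingers measure 119 mm over their backs; the gripper's body (75 mm by 177 mm) begins 78 mm behind the grasp point.
Start: joints at [1.091, 0.417, -0.01, 1.614, 0.005, 1.111, -0.053], TCP at [0.265, -0.566, 0.205] pointing down, gripper open.
Joint ranges: [-2.81, 2.81], [-0.39, 2.02], [-1.27, 1.25], [0.06, 2.57], [-1.19, 4.33], [0.19, 2], [-2.82, 2.82]. Speed limits (rad/s): [1.89, 1.89, 2.39, 2.39, 3.01, 3.01, 3.01].

INTERFACE

Orientations are given as a unit quaternion [x, y, z, w].
In Python, from rig import robot gives the robot as it stands. The module is installed in compiled form; this text tells all that it offers.
- The arm moves only by the shell command python3 -m handwheel 'ROWS' [FORCE]. ROWS is JSON, a list of rows, each an object of numbers: "tx", "ty", "tz": the shift along the tool's x, y, z in mm; "rx", "ry", "rz": the turn, a rotation vector about the tool's x, y, z in degrees; "jaw": the closure in counts, from 0 (fully open) to 255 (shut). In form: [{"tx": .., "ty": .., "tz": .., "rx": .., "ry": .., "rz": .., "jaw": ..}, ...]. A call has 1 to 5 rows; each row shifts and turns the commanded pose from where the row before left it, along the tool's axes as they then stand; what a row does not reach is not made up. A row lasts 1/12 s, in which the tool goes at most 41.7 mm and 7.16 degrees, less where a joint would pass 70% of its speed; a pose out of reach is approached as far as the arm can. A call is refused whole if a number of a shift passes 41.7 or a number of a turn 7.16, either way. A call with a gripper value outside its range is refused whole. The fingers move at their own pace and stop on an object; FORCE is the grip in N (left out, the last holds). Time passes only in rows, so rows that do not move let the fingers close. It gives the time, the measured TCP pose, the force and the opening at its end, in the units of the state.
- robot.get_obs(): the state, without advancing time (a new reading comes with each control period).
- robot.camera(name): name is "scene" or "top"; returns the picture (384x512x3 uint8, red, green, blue); there is no depth.
- robot.camera_model(name): a dict with "intrinsics" (3x3 intrinsics, pixels), "distortion" ([k1, k2, p1, p2, k3] as OpenCV has them; the pictures are not rectified), "R" (3x3) and "t" (3): a world point X has camera coordinates R X + t. Camera axes: x right, y down, z forward; pixel columns grow to the right and rows downward; lengths in m; the calibration is good to about 2 mm. A picture is of the moment at which its call begins. camera_model takes no time and is no camera call.
- robot.hand_in(): hands the job in, once; it reports no verdict.
The state is a dict: "clock": time; "qpos": joint angles; "joint_velocities": joint speeds; "joint_torque": joint torques, N m; "ee_pos": TCP position; "eef_rot": TCP orientation; "wrist_force": force on the tool from outside, world axes, zero at the start; "torque": the same for the moment, N m; "finger_gap": opening from 0.0 (shut) to 1.0 (fully open).
Only numpy, scipy, OpenCV 4.12 (cv2) and the standard library are available. Lean on these libraries where they do the work, as an engineer would, in place of code of your own. Each camera call takes 0.05 s, during which the arm holds its last target.

## Working session

There is one attempt and no reset: what is moved stays moved. The work goes in short steps, Python scripts to look and compute and a shell command to move; the robot and the scene stay as the last step left them, time stands still between calls to the robot, and variables do not carry over. Pictures are saved under pics/ and viewed, and the job is handed in when it is done.

```bash
mkdir -p pics
python3 - <<'E'
from rig import robot
import cv2,json
for n in("scene","top"):
    im=robot.camera(n); cv2.imwrite(f"pics/{n}0.png",cv2.resize(im[:,:,::-1],(800,600),interpolation=cv2.INTER_CUBIC))
    print(robot.camera_model(n))
print(robot.get_obs())
E
```

```text
{'intrinsics': array([[435.20097804,   0.        , 251.17707151],
       [  0.        , 435.20097804, 195.2002975 ],
       [  0.        ,   0.        ,   1.        ]]), 'distortion': array([-0.11749498,  0.        ,  0.        ,  0.        ,  0.        ]), 'R': array([[ 0.16281523,  0.98658271,  0.01207318],
       [ 0.88222303, -0.14009202, -0.44950723],
       [-0.44178471,  0.08383786, -0.8931951 ]]), 't': array([-0.06115475, -0.45876812,  1.97519478])}
{'intrinsics': array([[440.38214508,   0.        , 251.0045567 ],
       [  0.        , 440.38214508, 190.65737634],
       [  0.        ,   0.        ,   1.        ]]), 'distortion': array([-0.04556322,  0.        ,  0.        ,  0.        ,  0.        ]), 'R': array([[ 0.00974004, -0.99991489, -0.00868029],
       [-0.99014415, -0.00843128, -0.139798  ],
       [ 0.13971292,  0.00995637, -0.990142  ]]), 't': array([-0.02949858,  0.58077452,  1.34144569])}
{'clock': 0.1, 'qpos': array([ 1.09146326,  0.41791146, -0.01030406,  1.61407873,  0.00468367,
        1.11069147, -0.05300319]), 'joint_velocities': array([-0.00105944, -0.00155959, -0.00071154, -0.00204555, -0.00030469,
        0.00024392,  0.0017938 ]), 'joint_torque': array([ 1.93350097e-03, -8.52591348e+01,  6.40107058e-01, -4.26697290e+01,
       -4.88650042e-02,  1.63476501e-02,  1.21734558e-05]), 'ee_pos': array([ 0.26484585, -0.56575675,  0.20490441]), 'eef_rot': array([-0.1536687 ,  0.69059202, -0.68986902,  0.15345792]), 'wrist_force': array([-0.34028938,  0.07957184, -0.05976464]), 'torque': array([ 0.0044988 , -0.02163676, -0.02513016]), 'finger_gap': 1.0017717038850273}
```

View pics/scene0.png

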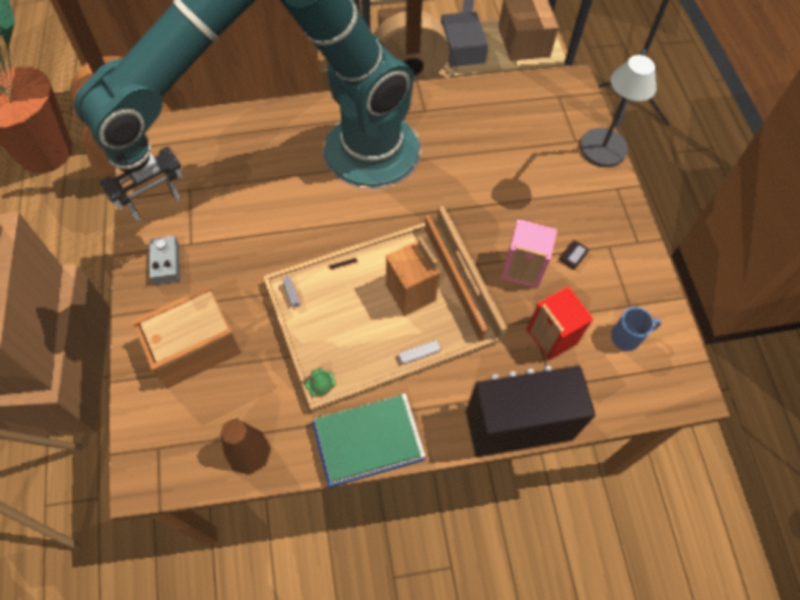

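View pics/top0.png

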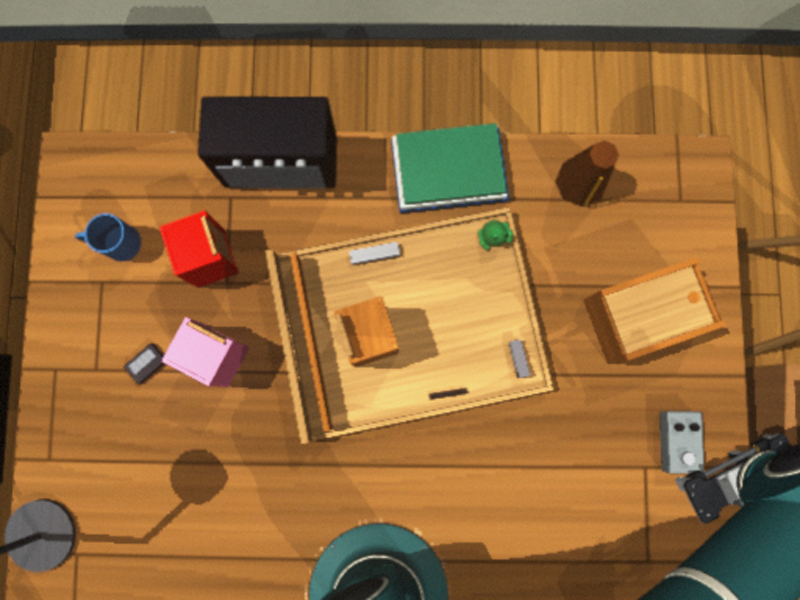

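The tray's high end is at left in the top view (+y) and the wooden box is at about (367,330) in the upscaled picture. I'll zoom in for corners.

Run:
```python
import cv2
from rig import robot
im=robot.camera("top")[:,:,::-1]; c=im[130:290,165:365]  # x 165..365, y 130..290
cv2.imwrite("pics/topc.png",cv2.resize(c,(800,640)[0:2],interpolation=cv2.INTER_CUBIC)[:600])
im=robot.camera("scene")[:,:,::-1]; c=im[125:275,160:335]
cv2.imwrite("pics/scenec.png",cv2.resize(c,(700,600),interpolation=cv2.INTER_CUBIC))
```

```text
(no output)
```

View pics/topc.png

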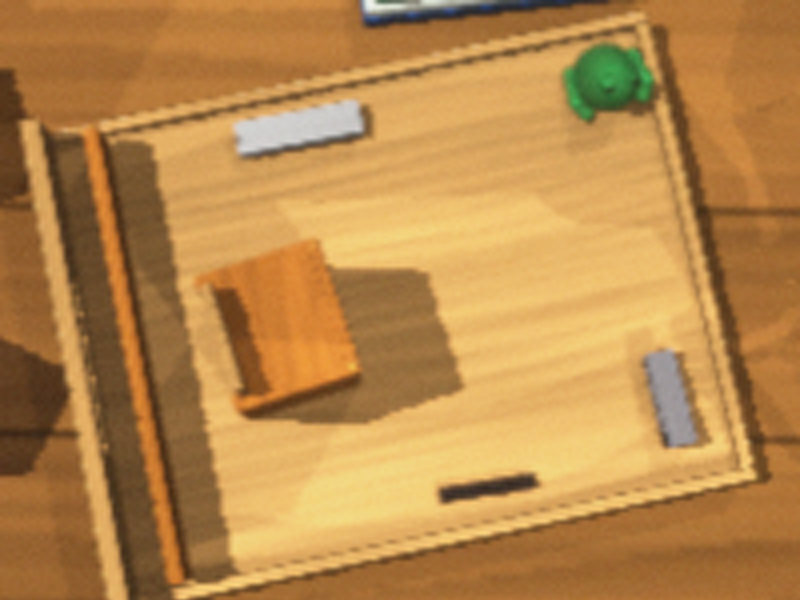

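View pics/scenec.png

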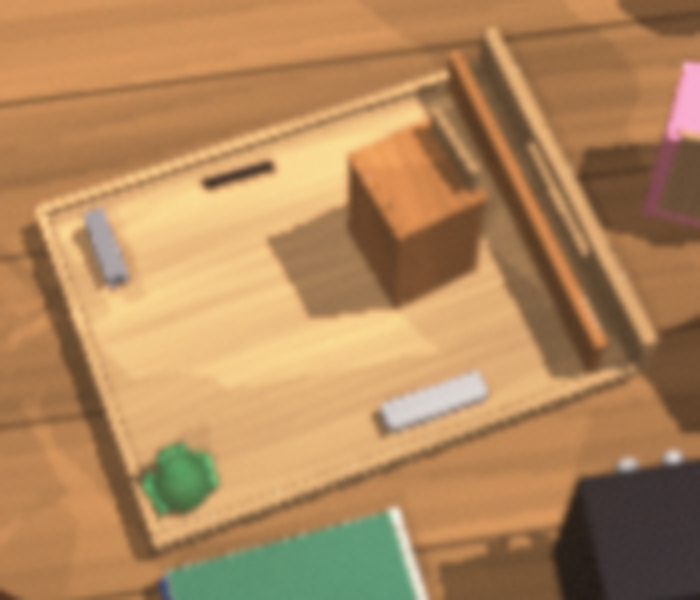

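```bash
cat > h.py <<'E'
import numpy as np,cv2
from rig import robot
from scipy.optimize import least_squares
M={n:robot.camera_model(n) for n in("top","scene")}
def proj(n,X):
    m=M[n]; return cv2.projectPoints(np.atleast_2d(X).astype(float),cv2.Rodrigues(m["R"])[0],m["t"],m["intrinsics"],m["distortion"])[0][:,0]
def uc(n,p,off=None):
    off=off or {"top":(165,130),"scene":(160,125)}[n]
    return (np.array(p,float)+.5)/4-.5+np.array(off)
def ray(n,px):
    m=M[n]; q=cv2.undistortPoints(np.array([[px]],float),m["intrinsics"],m["distortion"])[0,0]
    return -m["R"].T@m["t"], m["R"].T@np.array([*q,1])
def atz(n,px,z):
    c,d=ray(n,px); return c+d*(z-c[2])/d[2]
E
python3 - <<'E'
from h import *
def fit(obs,x0):
    def f(p):
        c,s=np.cos(p[2]),np.sin(p[2]); r=[]
        for n,px,L in obs:
            X=[p[0]+c*L[0]-s*L[1],p[1]+s*L[0]+c*L[1],L[2]]
            r+=list(proj(n,X)[0]-uc(n,px))
        return np.array(r)
    s=least_squares(f,x0,loss="soft_l1"); print(s.x, np.round(f(s.x).reshape(-1,2),1).tolist()); return s.x
t=fit([("top",(643,13),(.19,-.25,.042)),("top",(757,480),(-.19,-.25,.042)),("top",(26,122),(.19,.25,.095)),
("scene",(38,208),(-.19,-.25,.042)),("scene",(157,550),(.19,-.25,.042)),("scene",(655,342),(.19,.25,.095)),("scene",(490,30),(-.19,.25,.095))],[.55,0,0])
b=fit([("top",(318,240),(.05,-.046,.18)),("top",(358,375),(-.05,-.046,.18)),("top",(197,280),(.05,.046,.18)),("top",(240,412),(-.05,.046,.18)),
("scene",(350,160),(-.05,-.046,.18)),("scene",(400,240),(.05,-.046,.18)),("scene",(485,198),(.05,.046,.18)),("scene",(430,122),(-.05,.046,.18)),("scene",(400,303),(.05,-.046,.03))],[.55,0,0])
def loc(p,P):
    c,s=np.cos(p[2]),np.sin(p[2]); d=P[:2]-p[:2]; return np.round([c*d[0]+s*d[1],-s*d[0]+c*d[1]],4)
print("box in tray",loc(t,b),b[2]-t[2])
for n,px in[("top",(100,130)),("top",(185,583)),("scene",(452,58)),("scene",(597,350))]:
    print("bar face",loc(t,atz(n,uc(n,px),.095)))
for z in(.2,.21,.22):
  for n,px in[("top",(205,285)),("top",(245,395)),("scene",(432,105)),("scene",(478,180))]:
    print("lid",z,n,loc(b,atz(n,uc(n,px),z)))
for n,pp in[("top",[("harm",(300,128)),("frog",(608,80)),("clamp",(672,398)),("bridge",(488,488))])]:
  for k,px in pp:
    P=atz(n,uc(n,px),.045);print(k,P,loc(t,P))
print(uc("top",(0,0)))
E
```

```text
[ 0.53367616 -0.0589026   0.21491039] [[0.8, -1.0], [0.2, -0.4], [-1.9, -0.2], [-1.6, -0.3], [-1.1, -0.7], [0.6, -0.3], [1.1, -1.0]]
[0.50390226 0.02189902 0.33447873] [[-0.4, -0.7], [1.0, -0.9], [-1.1, -0.4], [-0.8, 0.4], [-1.3, -1.5], [-0.6, -0.4], [0.2, -0.4], [0.4, -2.0], [-1.7, 2.0]]
box in tray [-0.0119  0.0853] 0.11956834752739143
bar face [0.1704 0.1902]
bar face [-0.1762  0.1918]
bar face [-0.1694  0.1942]
bar face [0.1778 0.1932]
lid 0.2 top [0.04   0.0382]
lid 0.2 top [-0.041   0.0356]
lid 0.2 scene [-0.0481  0.0441]
lid 0.2 scene [0.0411 0.0413]
lid 0.21 top [0.0386 0.0377]
lid 0.21 top [-0.0417  0.0352]
lid 0.21 scene [-0.0427  0.0406]
lid 0.21 scene [0.0458 0.0378]
lid 0.22 top [0.0372 0.0373]
lid 0.22 top [-0.0424  0.0347]
lid 0.22 scene [-0.0374  0.037 ]
lid 0.22 scene [0.0504 0.0343]
harm [0.67273107 0.01261634 0.045     ] [0.1511 0.0402]
frog [ 0.71355922 -0.23101157  0.045     ] [ 0.139  -0.2065]
clamp [ 0.46246841 -0.27772122  0.045     ] [-0.1162 -0.1986]
bridge [ 0.392326   -0.13543162  0.045     ] [-0.1544 -0.0446]
[164.625 129.625]
```

```bash
cat >> h.py <<'E'
from scipy.spatial.transform import Rotation as Ro
T=np.array([.53368,-.0589]);TY=.2149;B=np.array([.5039,.0219]);BY=.3345
def tw(p,yaw,l):
    c,s=np.cos(yaw),np.sin(yaw);return np.array([p[0]+c*l[0]-s*l[1],p[1]+s*l[0]+c*l[1]])
def need(pos,yaw):
    o=robot.get_obs();R=Ro.from_quat(o["eef_rot"])
    best=None
    for k in(0,np.pi):
        z=np.array([np.cos(yaw+k),np.sin(yaw+k),0]);y=np.array([0,0,-1.]);x=np.cross(y,z)
        G=Ro.from_matrix(np.c_[x,y,z]);rv=(R.inv()*G).as_rotvec(degrees=True)
        q=(np.degrees(o["qpos"][6]),rv)
        print("rotvec deg",np.round(rv,2),"shift in target axes mm",np.round(G.inv().apply(np.array(pos)-o["ee_pos"])*1e3,1),"q7",round(q[0],1))
    print("now axes xyz",np.round(R.as_matrix().T,3).tolist(),"p",np.round(o["ee_pos"],4),"F",np.round(o["wrist_force"],2),"t",round(o["clock"],2),"gap",round(o["finger_gap"],2))
E
python3 -c "
from h import *
need([*tw(B,BY,(0,.09)),.165],BY)"
```

```text
rotvec deg [ 4.000e-02 -8.408e+01 -3.000e-02] shift in target axes mm [-566.7   40.1  418.8] q7 -3.0
rotvec deg [3.000e-02 9.592e+01 4.000e-02] shift in target axes mm [ 566.7   40.1 -418.8] q7 -3.0
now axes xyz [[-0.906, -0.424, 0.0], [-0.0, 0.001, -1.0], [0.424, -0.906, -0.001]] p [ 0.2649 -0.5659  0.2051] F [0.13 0.41 0.22] t 0.2 gap 1.0
```

```bash
python3 -m handwheel '[{"ty":-30,"ry":-7,"jaw":147},{"ty":-30,"ry":-7},{"ty":-30,"ry":-7},{"ty":-30,"ry":-7},{"ty":-20,"ry":-7}]' 20
python3 -m handwheel '[{"tx":0,"ry":-7},{"ry":-7},{"ry":-7},{"ry":-7},{"ry":-7}]'
python3 -m handwheel '[{"ry":-7},{"ry":-7},{"tx":-20,"tz":20},{"tx":-30,"tz":20},{"tx":-30,"tz":20}]'
python3 -c "
from h import *
need([*tw(B,BY,(0,.09)),.165],BY)"
```

```text
rotvec deg [ 4.000e-02 -8.408e+01 -3.000e-02] shift in target axes mm [-566.7   40.1  418.8] q7 -3.0
rotvec deg [3.000e-02 9.592e+01 4.000e-02] shift in target axes mm [ 566.7   40.1 -418.8] q7 -3.0
now axes xyz [[-0.906, -0.424, 0.0], [-0.0, 0.001, -1.0], [0.424, -0.906, -0.001]] p [ 0.2649 -0.5659  0.2051] F [0.13 0.41 0.22] t 0.2 gap 1.0validation failed for argument at $[0]...
validation failed for argument at $[0]...
validation failed for argument at $[0]...
```

```bash
python3 -m handwheel '[{"tx":0,"ty":-30,"tz":0,"rx":0,"ry":-7,"rz":0,"jaw":147},{"tx":0,"ty":-30,"tz":0,"rx":0,"ry":-7,"rz":0,"jaw":147},{"tx":0,"ty":-30,"tz":0,"rx":0,"ry":-7,"rz":0,"jaw":147},{"tx":0,"ty":-30,"tz":0,"rx":0,"ry":-7,"rz":0,"jaw":147},{"tx":0,"ty":-20,"tz":0,"rx":0,"ry":-7,"rz":0,"jaw":147}]' 20
```

```text
clock: 0.62
ee_pos: [0.2651, -0.5663, 0.3484]
eef_rot: [0.356, -0.61, 0.612, -0.356]
wrist_force: [-0.1, -0.1, -0.1]
finger_gap: 0.682
```

```bash
python3 -m handwheel '[{"tx":0,"ty":0,"tz":0,"rx":0,"ry":-7,"rz":0,"jaw":147},{"tx":0,"ty":0,"tz":0,"rx":0,"ry":-7,"rz":0,"jaw":147},{"tx":0,"ty":0,"tz":0,"rx":0,"ry":-7,"rz":0,"jaw":147},{"tx":0,"ty":0,"tz":0,"rx":0,"ry":-7,"rz":0,"jaw":147},{"tx":0,"ty":0,"tz":0,"rx":0,"ry":-7,"rz":0,"jaw":147}]'
python3 -m handwheel '[{"tx":0,"ty":0,"tz":0,"rx":0,"ry":-7,"rz":0,"jaw":147},{"tx":0,"ty":0,"tz":0,"rx":0,"ry":-7,"rz":0,"jaw":147},{"tx":-25,"ty":0,"tz":20,"rx":0,"ry":0,"rz":0,"jaw":147},{"tx":-25,"ty":0,"tz":20,"rx":0,"ry":0,"rz":0,"jaw":147},{"tx":-25,"ty":0,"tz":20,"rx":0,"ry":0,"rz":0,"jaw":147}]'
python3 -c "
from h import *
need([*tw(B,BY,(0,.09)),.165],BY)"
```

```text
clock: 1.03
ee_pos: [0.2649, -0.566, 0.3452]
eef_rot: [-0.523, 0.476, -0.476, 0.523]
wrist_force: [-0.3, -0.2, -0.2]
finger_gap: 0.431
clock: 1.45
ee_pos: [0.2972, -0.4744, 0.3449]
eef_rot: [-0.576, 0.411, -0.41, 0.576]
wrist_force: [0.4, -0.7, 0.5]
finger_gap: 0.425
rotvec deg [ 0.01 -0.13 -0.05] shift in target axes mm [-490.9  179.9  358.2] q7 70.7
rotvec deg [7.0000e-02 1.7987e+02 1.0000e-02] shift in target axes mm [ 490.9  179.9 -358.2] q7 70.7
now axes xyz [[0.326, -0.945, -0.001], [-0.0, 0.001, -1.0], [0.945, 0.326, -0.0]] p [ 0.2972 -0.4744  0.3449] F [ 0.41 -0.73  0.51] t 1.45 gap 0.42
```

```bash
for i in 1; do python3 -m handwheel '[{"tx":-28,"ty":0,"tz":24,"rx":0,"ry":0,"rz":0,"jaw":147},{"tx":-32,"ty":0,"tz":24,"rx":0,"ry":0,"rz":0,"jaw":147},{"tx":-32,"ty":0,"tz":24,"rx":0,"ry":0,"rz":0,"jaw":147},{"tx":-32,"ty":0,"tz":24,"rx":0,"ry":0,"rz":0,"jaw":147},{"tx":-32,"ty":0,"tz":24,"rx":0,"ry":0,"rz":0,"jaw":147}]'; done
python3 -m handwheel '[{"tx":-32,"ty":0,"tz":24,"rx":0,"ry":0,"rz":0,"jaw":147},{"tx":-32,"ty":0,"tz":24,"rx":0,"ry":0,"rz":0,"jaw":147},{"tx":-32,"ty":0,"tz":24,"rx":0,"ry":0,"rz":0,"jaw":147},{"tx":-32,"ty":0,"tz":24,"rx":0,"ry":0,"rz":0,"jaw":147},{"tx":-32,"ty":0,"tz":24,"rx":0,"ry":0,"rz":0,"jaw":147}]'
python3 -m handwheel '[{"tx":-32,"ty":0,"tz":24,"rx":0,"ry":0,"rz":0,"jaw":147},{"tx":-32,"ty":0,"tz":24,"rx":0,"ry":0,"rz":0,"jaw":147},{"tx":-32,"ty":0,"tz":24,"rx":0,"ry":0,"rz":0,"jaw":147},{"tx":-32,"ty":0,"tz":24,"rx":0,"ry":0,"rz":0,"jaw":147},{"tx":-15,"ty":0,"tz":10,"rx":0,"ry":0,"rz":0,"jaw":147}]'
python3 -c "
from h import *
need([*tw(B,BY,(0,.09)),.165],BY)
import cv2
im=robot.camera('scene')[:,:,::-1]; cv2.imwrite('pics/s2.png',cv2.resize(im[60:300,120:400],(700,600),interpolation=cv2.INTER_CUBIC))"
```

```text
clock: 1.87
ee_pos: [0.3596, -0.287, 0.3454]
eef_rot: [0.576, -0.41, 0.41, -0.576]
wrist_force: [0.3, -0.5, 0.9]
finger_gap: 0.422
clock: 2.28
ee_pos: [0.4207, -0.0965, 0.3456]
eef_rot: [0.576, -0.41, 0.41, -0.576]
wrist_force: [1.4, -0.1, -0.1]
finger_gap: 0.425
clock: 2.7
ee_pos: [0.4744, 0.0759, 0.3457]
eef_rot: [-0.576, 0.409, -0.409, 0.577]
wrist_force: [-0.1, 0.6, -1.1]
finger_gap: 0.423
rotvec deg [-0.06  0.13 -0.05] shift in target axes mm [-29.3 180.7  10.1] q7 2.8
rotvec deg [-7.0000e-02 -1.7987e+02  9.0000e-02] shift in target axes mm [ 29.3 180.7 -10.1] q7 2.8
now axes xyz [[0.33, -0.944, -0.001], [0.001, 0.001, -1.0], [0.944, 0.33, 0.001]] p [0.4744 0.0759 0.3457] F [-0.15  0.59 -1.15] t 2.7 gap 0.42
```

View pics/s2.png

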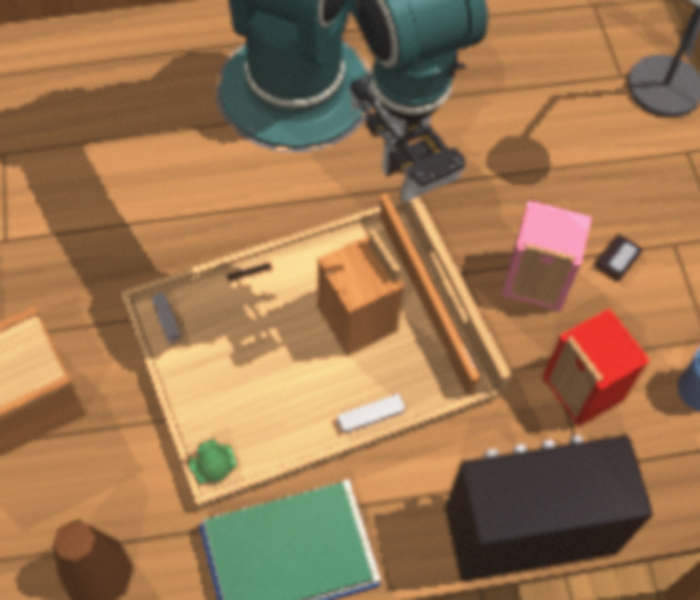

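Scene view: the hand is above the high end, the box stands undisturbed at about (360,290). Moving to behind its lid side and descending.

```bash
python3 -m handwheel '[{"tx":-15,"ty":0,"tz":5,"rx":0,"ry":0,"rz":0,"jaw":147},{"tx":-15,"ty":0,"tz":5,"rx":0,"ry":0,"rz":0,"jaw":147},{"tx":0,"ty":30,"tz":0,"rx":0,"ry":0,"rz":0,"jaw":147},{"tx":0,"ty":30,"tz":0,"rx":0,"ry":0,"rz":0,"jaw":147},{"tx":0,"ty":30,"tz":0,"rx":0,"ry":0,"rz":0,"jaw":147}]'
python3 -m handwheel '[{"tx":0,"ty":30,"tz":0,"rx":0,"ry":0,"rz":0,"jaw":147},{"tx":0,"ty":30,"tz":0,"rx":0,"ry":0,"rz":0,"jaw":147},{"tx":0,"ty":20,"tz":0,"rx":0,"ry":0,"rz":0,"jaw":147},{"tx":0,"ty":10,"tz":0,"rx":0,"ry":0,"rz":0,"jaw":147},{"tx":0,"ty":0,"tz":0,"rx":0,"ry":0,"rz":0,"jaw":147}]'
python3 -c "
from h import *
need([*tw(B,BY,(0,.09)),.165],BY)
import cv2
im=robot.camera('top')[:,:,::-1]; cv2.imwrite('pics/t3.png',cv2.resize(im[110:310,165:365],(600,600),interpolation=cv2.INTER_CUBIC))"
```

```text
clock: 3.17
ee_pos: [0.4736, 0.103, 0.2544]
eef_rot: [-0.576, 0.41, -0.41, 0.576]
wrist_force: [1.2, -0.3, -0.5]
finger_gap: 0.424
clock: 3.58
ee_pos: [0.4728, 0.1027, 0.1639]
eef_rot: [0.577, -0.411, 0.409, -0.575]
wrist_force: [-0.3, 0.3, 0.0]
finger_gap: 0.423
rotvec deg [ 0.16 -0.07 -0.06] shift in target axes mm [-3.4 -1.1  2.9] q7 -11.5
rotvec deg [1.0000e-01 1.7993e+02 2.5000e-01] shift in target axes mm [ 3.4 -1.1 -2.9] q7 -11.5
now axes xyz [[0.327, -0.945, -0.001], [-0.003, 0.0, -1.0], [0.945, 0.327, -0.003]] p [0.4728 0.1027 0.1639] F [-0.31  0.26  0.02] t 3.58 gap 0.42
```

View pics/t3.png

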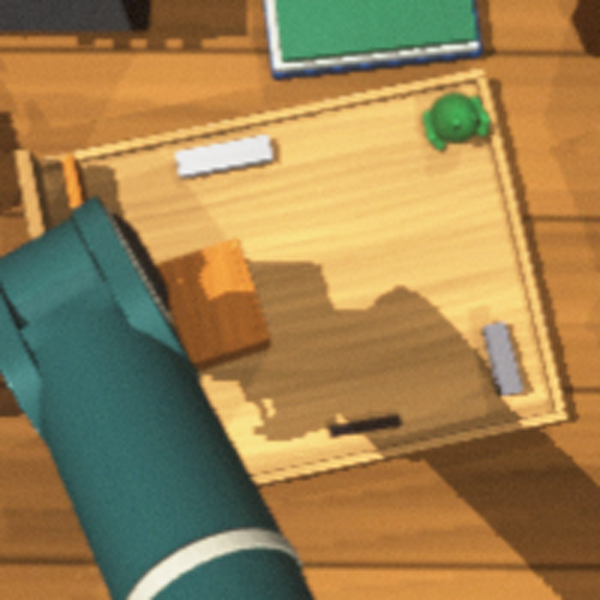

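Box at about (215,300) in this view, untouched, with the hand to its left. Approaching slowly.

```bash
python3 -m handwheel '[{"tx":8,"ty":0,"tz":3,"rx":0,"ry":0,"rz":0,"jaw":147},{"tx":8,"ty":0,"tz":0,"rx":0,"ry":0,"rz":0,"jaw":147},{"tx":6,"ty":0,"tz":0,"rx":0,"ry":0,"rz":0,"jaw":147},{"tx":4,"ty":0,"tz":0,"rx":0,"ry":0,"rz":0,"jaw":147},{"tx":3,"ty":0,"tz":0,"rx":0,"ry":0,"rz":0,"jaw":147}]'
python3 -m handwheel '[{"tx":3,"ty":0,"tz":0,"rx":0,"ry":0,"rz":0,"jaw":147},{"tx":3,"ty":0,"tz":0,"rx":0,"ry":0,"rz":0,"jaw":147},{"tx":3,"ty":0,"tz":0,"rx":0,"ry":0,"rz":0,"jaw":147},{"tx":3,"ty":0,"tz":0,"rx":0,"ry":0,"rz":0,"jaw":147},{"tx":3,"ty":0,"tz":0,"rx":0,"ry":0,"rz":0,"jaw":147}]'
python3 -m handwheel '[{"tx":3,"ty":0,"tz":0,"rx":0,"ry":0,"rz":0,"jaw":147},{"tx":3,"ty":0,"tz":0,"rx":0,"ry":0,"rz":0,"jaw":147},{"tx":3,"ty":0,"tz":0,"rx":0,"ry":0,"rz":0,"jaw":147},{"tx":3,"ty":0,"tz":0,"rx":0,"ry":0,"rz":0,"jaw":147},{"tx":3,"ty":0,"tz":0,"rx":0,"ry":0,"rz":0,"jaw":147}]'
python3 -c "
from h import *
import cv2
im=robot.camera('scene')[:,:,::-1]; cv2.imwrite('pics/s4.png',cv2.resize(im[100:280,160:340],(600,600),interpolation=cv2.INTER_CUBIC))"
```

```text
clock: 4.05
ee_pos: [0.4865, 0.0756, 0.1658]
eef_rot: [-0.576, 0.41, -0.411, 0.576]
wrist_force: [0.7, -0.3, -0.9]
finger_gap: 0.423
clock: 4.47
ee_pos: [0.491, 0.0625, 0.1655]
eef_rot: [-0.576, 0.41, -0.41, 0.576]
wrist_force: [-1.0, 2.7, 2.2]
finger_gap: 0.425
clock: 4.88
ee_pos: [0.4959, 0.0479, 0.1654]
eef_rot: [0.576, -0.41, 0.41, -0.576]
wrist_force: [-0.9, 3.0, 2.4]
finger_gap: 0.421
```

View pics/s4.png

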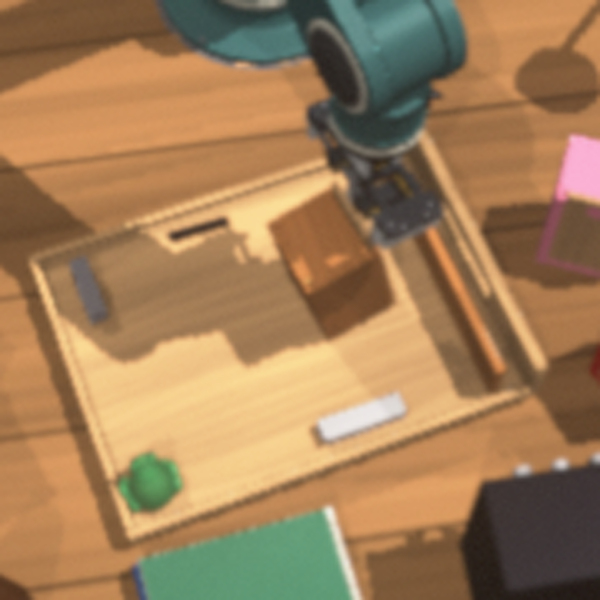

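The box is tipping (top edge moved left to about (270,225), foot stayed). Force is about 3 N. Continuing.

```bash
python3 -m handwheel '[{"tx":4,"ty":-1,"tz":0,"rx":0,"ry":0,"rz":0,"jaw":147},{"tx":4,"ty":-1,"tz":0,"rx":0,"ry":0,"rz":0,"jaw":147},{"tx":4,"ty":-1,"tz":0,"rx":0,"ry":0,"rz":0,"jaw":147},{"tx":4,"ty":-1,"tz":0,"rx":0,"ry":0,"rz":0,"jaw":147},{"tx":4,"ty":-1,"tz":0,"rx":0,"ry":0,"rz":0,"jaw":147}]'
python3 -m handwheel '[{"tx":4,"ty":-1,"tz":0,"rx":0,"ry":0,"rz":0,"jaw":147},{"tx":4,"ty":-1,"tz":0,"rx":0,"ry":0,"rz":0,"jaw":147},{"tx":4,"ty":-1,"tz":0,"rx":0,"ry":0,"rz":0,"jaw":147},{"tx":4,"ty":-1,"tz":0,"rx":0,"ry":0,"rz":0,"jaw":147},{"tx":4,"ty":-1,"tz":0,"rx":0,"ry":0,"rz":0,"jaw":147}]'
python3 -c "
from h import *
import cv2
im=robot.camera('scene')[:,:,::-1]; cv2.imwrite('pics/s5.png',cv2.resize(im[100:280,160:340],(600,600),interpolation=cv2.INTER_CUBIC))"
```

```text
clock: 5.35
ee_pos: [0.5025, 0.0287, 0.1706]
eef_rot: [0.576, -0.41, 0.41, -0.576]
wrist_force: [-0.6, 1.8, 2.1]
finger_gap: 0.426
clock: 5.77
ee_pos: [0.5089, 0.0099, 0.1754]
eef_rot: [0.576, -0.41, 0.41, -0.576]
wrist_force: [-0.2, -0.1, 0.3]
finger_gap: 0.423
```

View pics/s5.png

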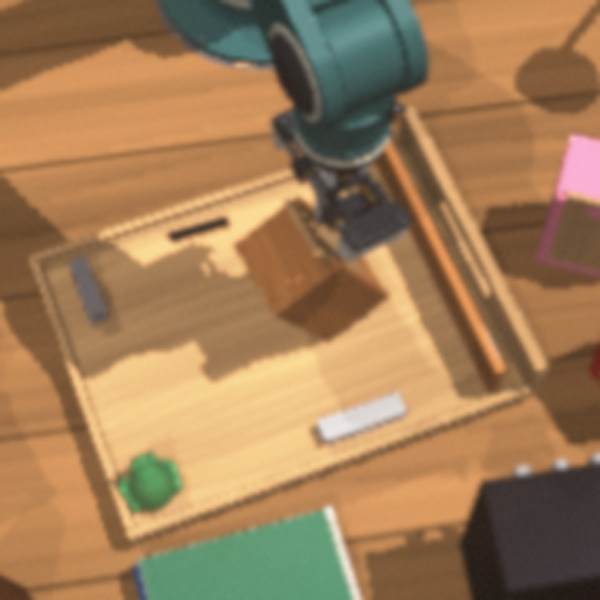

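Tilted about 30°, force about zero: it is at the tipping point. A few more mm, then wait.

```bash
python3 -m handwheel '[{"tx":4,"ty":-1,"tz":0,"rx":0,"ry":0,"rz":0,"jaw":147},{"tx":4,"ty":-1,"tz":0,"rx":0,"ry":0,"rz":0,"jaw":147},{"tx":2,"ty":-1,"tz":0,"rx":0,"ry":0,"rz":0,"jaw":147},{"tx":0,"ty":0,"tz":0,"rx":0,"ry":0,"rz":0,"jaw":147},{"tx":0,"ty":0,"tz":0,"rx":0,"ry":0,"rz":0,"jaw":147}]'
python3 -m handwheel '[{"tx":0,"ty":-20,"tz":0,"rx":0,"ry":0,"rz":0,"jaw":147},{"tx":0,"ty":-25,"tz":0,"rx":0,"ry":0,"rz":0,"jaw":147},{"tx":0,"ty":-25,"tz":0,"rx":0,"ry":0,"rz":0,"jaw":147}]'
python3 -c "
from h import *
import cv2
im=robot.camera('scene')[:,:,::-1]; cv2.imwrite('pics/s6.png',cv2.resize(im[100:280,160:340],(600,600),interpolation=cv2.INTER_CUBIC))"
```

```text
clock: 6.23
ee_pos: [0.5122, 0.0009, 0.1785]
eef_rot: [-0.576, 0.41, -0.41, 0.576]
wrist_force: [0.4, -0.2, 0.4]
finger_gap: 0.423
clock: 6.48
ee_pos: [0.5117, 0.0014, 0.249]
eef_rot: [0.576, -0.41, 0.41, -0.576]
wrist_force: [-0.7, -0.2, -0.1]
finger_gap: 0.42
```

View pics/s6.png

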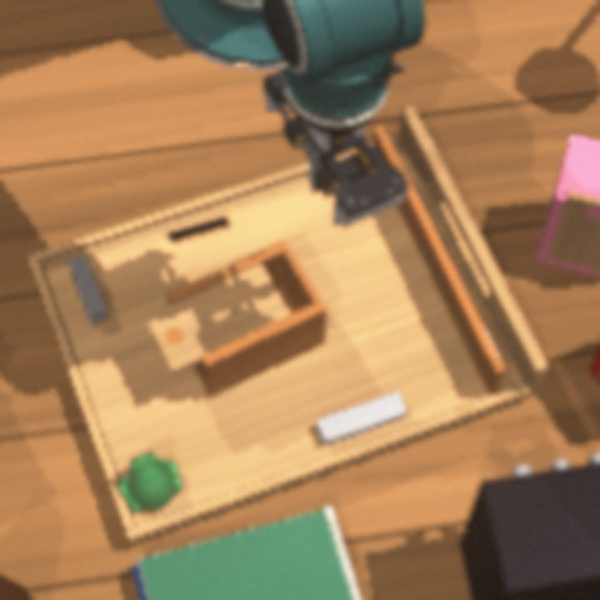

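The box lies flat on its back, lid up, lid drawn out toward (175,335). Measuring it.

```bash
python3 -c "
from h import *
import cv2
im=robot.camera('top')[:,:,::-1]; cv2.imwrite('pics/t7.png',cv2.resize(im[130:280,200:360],(640,600),interpolation=cv2.INTER_CUBIC))
im=robot.camera('scene')[:,:,::-1]; cv2.imwrite('pics/s7.png',cv2.resize(im[160:235,180:280],(800,600),interpolation=cv2.INTER_CUBIC))"
```

```text
(no output)
```

View pics/t7.png

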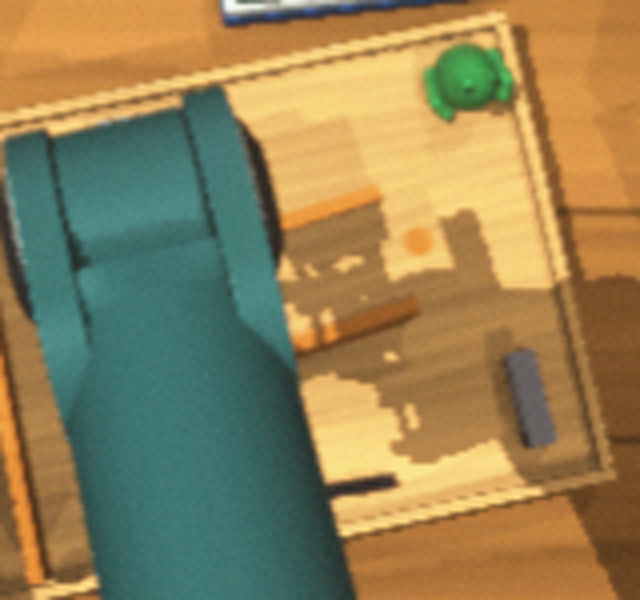

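View pics/s7.png

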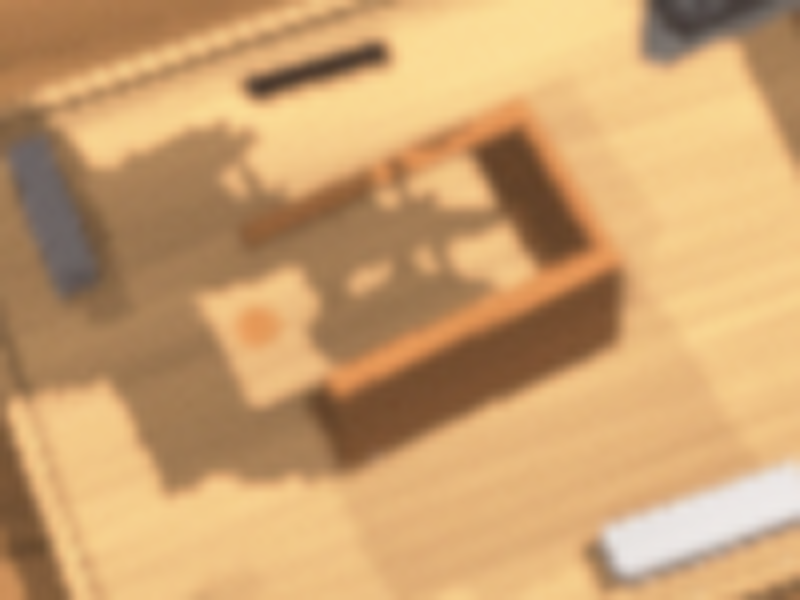

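```bash
python3 -c "
from h import *
def loc(p,th,P):
    c,s=np.cos(th),np.sin(th); d=P[:2]-p; return np.round([c*d[0]+s*d[1],-s*d[0]+c*d[1]],4)
g=lambda px:(np.array(px)+.5)/8-.5+np.array([180,160])
for k,px,z in[('open-near',(240,235),.122),('open-far',(330,390),.122),('closed-near',(520,105),.122),('closed-far',(620,260),.122),('lid-near',(198,295),.118),('lid-far',(258,408),.118)]:
    P=atz('scene',g(px),z);print(k,P[:2].round(4),loc(T,TY,P))
for k,px,z in[('open-far',(380,190),.122),('open-near',(418,302),.122)]:
    P=atz('top',uc('top',px,(200,130)),z);print('top',k,P[:2].round(4),loc(T,TY,P))
"
```

```text
open-near [ 0.5266 -0.1834] [-0.0334 -0.1202]
open-far [ 0.6121 -0.1525] [ 0.0566 -0.1082]
closed-near [ 0.4784 -0.0439] [-0.0509  0.0265]
closed-far [ 0.5672 -0.011 ] [0.043  0.0397]
lid-near [ 0.5525 -0.2064] [-0.013  -0.1482]
lid-far [ 0.614  -0.1861] [ 0.0513 -0.1414]
top open-far [ 0.6111 -0.1539] [ 0.0554 -0.1093]
top open-near [ 0.528  -0.1815] [-0.0317 -0.1185]
```

```bash
python3 -m handwheel '[{"tx":20,"ty":0,"tz":0,"rx":0,"ry":3.4,"rz":0,"jaw":147},{"tx":20,"ty":0,"tz":0,"rx":0,"ry":3.4,"rz":0,"jaw":147},{"tx":0,"ty":0,"tz":0,"rx":0,"ry":0,"rz":0,"jaw":147}]'
python3 -c "
from h import *
need([*tw(T,TY,(.016,-.183)),.10],TY)"
```

```text
clock: 6.88
ee_pos: [0.5245, -0.042, 0.2472]
eef_rot: [0.549, -0.447, 0.446, -0.548]
wrist_force: [-0.2, -0.9, -0.3]
finger_gap: 0.418
rotvec deg [ 0.1  -0.64  0.  ] shift in target axes mm [201.5 147.2  21.3] q7 2.0
rotvec deg [-1.0000e-02  1.7936e+02  1.5000e-01] shift in target axes mm [-201.5  147.2  -21.3] q7 2.0
now axes xyz [[0.202, -0.979, 0.0], [-0.002, -0.0, -1.0], [0.979, 0.202, -0.002]] p [ 0.5245 -0.042   0.2472] F [-0.19 -0.91 -0.31] t 6.88 gap 0.42
```

```bash
python3 -m handwheel '[{"tx":35,"ty":0,"tz":4,"rx":0,"ry":-0.6,"rz":0,"jaw":147},{"tx":40,"ty":0,"tz":4,"rx":0,"ry":0,"rz":0,"jaw":147},{"tx":40,"ty":0,"tz":4,"rx":0,"ry":0,"rz":0,"jaw":147},{"tx":40,"ty":0,"tz":4,"rx":0,"ry":0,"rz":0,"jaw":147},{"tx":40,"ty":0,"tz":5,"rx":0,"ry":0,"rz":0,"jaw":147}]'
python3 -m handwheel '[{"tx":6,"ty":0,"tz":0,"rx":0,"ry":0,"rz":0,"jaw":147},{"tx":0,"ty":20,"tz":0,"rx":0,"ry":0,"rz":0,"jaw":147},{"tx":0,"ty":20,"tz":0,"rx":0,"ry":0,"rz":0,"jaw":147},{"tx":0,"ty":20,"tz":0,"rx":0,"ry":0,"rz":0,"jaw":147},{"tx":0,"ty":20,"tz":0,"rx":0,"ry":0,"rz":0,"jaw":147}]'
python3 -c "
from h import *
need([*tw(T,TY,(.016,-.183)),.10],TY)
im=robot.camera('scene')[:,:,::-1]; cv2.imwrite('pics/s8.png',cv2.resize(im[130:255,160:310],(720,600),interpolation=cv2.INTER_CUBIC))"
```

```text
clock: 7.3
ee_pos: [0.5874, -0.226, 0.2472]
eef_rot: [0.553, -0.442, 0.441, -0.552]
wrist_force: [-0.5, 1.0, 0.8]
finger_gap: 0.424
clock: 7.72
ee_pos: [0.5884, -0.2295, 0.1662]
eef_rot: [0.553, -0.442, 0.441, -0.552]
wrist_force: [0.6, -1.0, 0.2]
finger_gap: 0.421
rotvec deg [ 0.08  0.44 -0.04] shift in target axes mm [ 4.6 66.2 -1.1] q7 15.3
rotvec deg [-7.0000e-02 -1.7956e+02 -1.3000e-01] shift in target axes mm [-4.6 66.2  1.1] q7 15.3
now axes xyz [[0.221, -0.975, -0.001], [-0.002, 0.0, -1.0], [0.975, 0.221, -0.001]] p [ 0.5884 -0.2295  0.1662] F [ 0.62 -1.01  0.24] t 7.72 gap 0.42
```

View pics/s8.png

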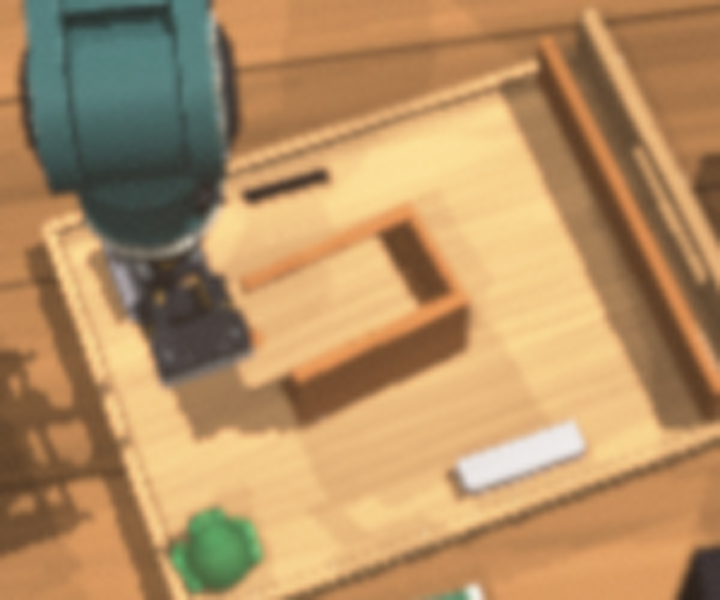

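Box fully visible (lid end near (245,370)), hand at its low-end side and over clear tray. Descending.

```bash
python3 -m handwheel '[{"tx":2,"ty":20,"tz":0,"rx":0,"ry":0.4,"rz":0,"jaw":147},{"tx":0,"ty":20,"tz":-1,"rx":0,"ry":0,"rz":0,"jaw":147},{"tx":0,"ty":15,"tz":0,"rx":0,"ry":0,"rz":0,"jaw":147},{"tx":0,"ty":11,"tz":0,"rx":0,"ry":0,"rz":0,"jaw":147},{"tx":0,"ty":0,"tz":0,"rx":0,"ry":0,"rz":0,"jaw":147}]'
python3 -m handwheel '[{"tx":-6,"ty":0,"tz":0,"rx":0,"ry":0,"rz":0,"jaw":147},{"tx":-6,"ty":0,"tz":0,"rx":0,"ry":0,"rz":0,"jaw":147},{"tx":-3,"ty":0,"tz":0,"rx":0,"ry":0,"rz":0,"jaw":147},{"tx":-2,"ty":0,"tz":0,"rx":0,"ry":0,"rz":0,"jaw":147},{"tx":-2,"ty":0,"tz":0,"rx":0,"ry":0,"rz":0,"jaw":147}]'
python3 -c "
from h import *
need([*tw(T,TY,(.016,-.183)),.10],TY)
im=robot.camera('scene')[:,:,::-1]; cv2.imwrite('pics/s9.png',cv2.resize(im[130:255,160:310],(720,600),interpolation=cv2.INTER_CUBIC))"
```

```text
clock: 8.18
ee_pos: [0.5872, -0.231, 0.1001]
eef_rot: [0.552, -0.444, 0.442, -0.551]
wrist_force: [0.0, -0.6, -0.5]
finger_gap: 0.425
clock: 8.6
ee_pos: [0.5846, -0.2119, 0.1031]
eef_rot: [-0.551, 0.442, -0.443, 0.551]
wrist_force: [0.0, 0.4, 0.1]
finger_gap: 0.424
rotvec deg [-0.03  0.19  0.04] shift in target axes mm [22.7  3.1 -1.2] q7 11.3
rotvec deg [ 6.0000e-02 -1.7981e+02  5.0000e-02] shift in target axes mm [-22.7   3.1   1.2] q7 11.3
now axes xyz [[0.216, -0.976, 0.001], [0.001, -0.0, -1.0], [0.976, 0.216, 0.001]] p [ 0.5846 -0.2119  0.1031] F [0.04 0.36 0.08] t 8.6 gap 0.42
```

View pics/s9.png

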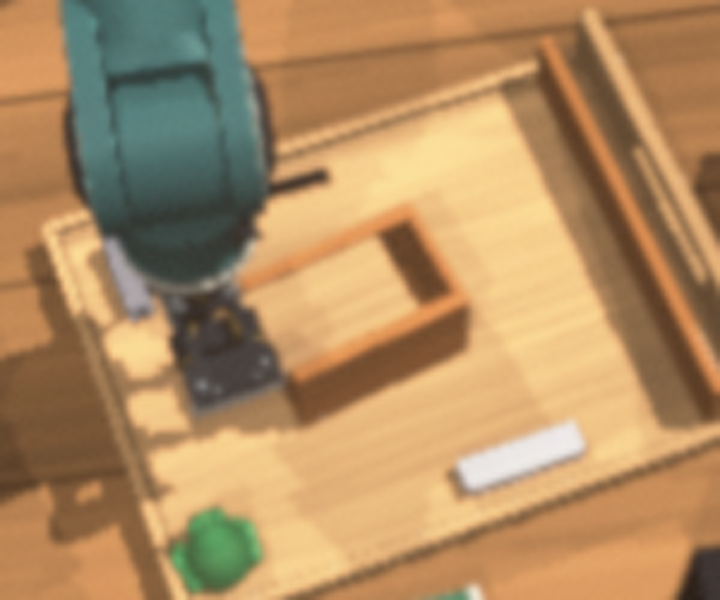

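Hand about 10 mm short of contact, box unmoved. Easing on.

```bash
python3 -m handwheel '[{"tx":-2,"ty":1,"tz":0,"rx":0,"ry":0,"rz":0,"jaw":147},{"tx":-2,"ty":1,"tz":0,"rx":0,"ry":0,"rz":0,"jaw":147},{"tx":-2,"ty":0,"tz":0,"rx":0,"ry":0,"rz":0,"jaw":147},{"tx":-2,"ty":0,"tz":0,"rx":0,"ry":0,"rz":0,"jaw":147},{"tx":-2,"ty":0,"tz":0,"rx":0,"ry":0,"rz":0,"jaw":147}]'
python3 -m handwheel '[{"tx":-2,"ty":0,"tz":0,"rx":0,"ry":0,"rz":0,"jaw":147},{"tx":-2,"ty":0,"tz":0,"rx":0,"ry":0,"rz":0,"jaw":147},{"tx":-2,"ty":0,"tz":0,"rx":0,"ry":0,"rz":0,"jaw":147},{"tx":-2,"ty":0,"tz":0,"rx":0,"ry":0,"rz":0,"jaw":147},{"tx":-2,"ty":0,"tz":0,"rx":0,"ry":0,"rz":0,"jaw":147}]'
python3 -m handwheel '[{"tx":-2,"ty":0,"tz":0,"rx":0,"ry":0,"rz":0,"jaw":147},{"tx":-2,"ty":0,"tz":0,"rx":0,"ry":0,"rz":0,"jaw":147},{"tx":-2,"ty":0,"tz":0,"rx":0,"ry":0,"rz":0,"jaw":147},{"tx":-2,"ty":0,"tz":0,"rx":0,"ry":0,"rz":0,"jaw":147},{"tx":-2,"ty":0,"tz":0,"rx":0,"ry":0,"rz":0,"jaw":147}]'
python3 -c "
from h import *
need([*tw(T,TY,(.016,.192-.154-.008)),.10],TY)
im=robot.camera('scene')[:,:,::-1]; cv2.imwrite('pics/s10.png',cv2.resize(im[130:255,160:310],(720,600),interpolation=cv2.INTER_CUBIC))"
```

```text
clock: 9.07
ee_pos: [0.5823, -0.2038, 0.1007]
eef_rot: [0.552, -0.442, 0.443, -0.551]
wrist_force: [-0.4, -5.7, 3.5]
finger_gap: 0.426
clock: 9.48
ee_pos: [0.5802, -0.1939, 0.1007]
eef_rot: [0.551, -0.442, 0.443, -0.551]
wrist_force: [-0.1, -6.6, 3.7]
finger_gap: 0.424
clock: 9.9
ee_pos: [0.5781, -0.1842, 0.1008]
eef_rot: [0.551, -0.442, 0.443, -0.551]
wrist_force: [0.1, -6.2, 3.7]
finger_gap: 0.421
rotvec deg [-0.02  0.11  0.1 ] shift in target axes mm [-161.9    0.8   -0.7] q7 8.6
rotvec deg [ 1.5000e-01 -1.7989e+02  2.0000e-02] shift in target axes mm [161.9   0.8   0.7] q7 8.6
now axes xyz [[0.215, -0.977, 0.002], [0.001, -0.002, -1.0], [0.977, 0.215, 0.0]] p [ 0.5781 -0.1842  0.1008] F [ 0.09 -6.16  3.69] t 9.9 gap 0.42
```

View pics/s10.png

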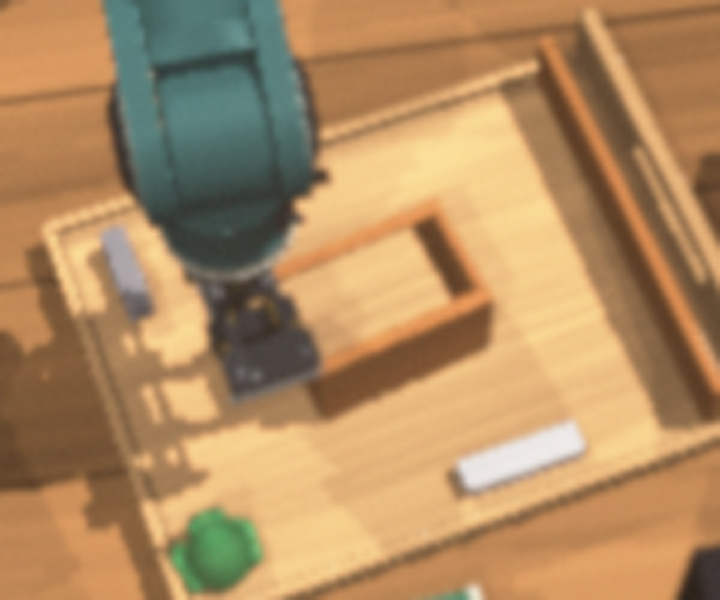

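Box is sliding (closed end moved to about (490,295)), force about 6 N. Relieving the vertical rub slightly and continuing.

```bash
python3 -m handwheel '[{"tx":-3,"ty":-0.5,"tz":0,"rx":0,"ry":0,"rz":0,"jaw":147},{"tx":-4,"ty":0,"tz":0,"rx":0,"ry":0,"rz":0,"jaw":147},{"tx":-4,"ty":0,"tz":0,"rx":0,"ry":0,"rz":0,"jaw":147},{"tx":-4,"ty":0,"tz":0,"rx":0,"ry":0,"rz":0,"jaw":147},{"tx":-4,"ty":0,"tz":0,"rx":0,"ry":0,"rz":0,"jaw":147}]'
python3 -m handwheel '[{"tx":-4,"ty":0,"tz":0,"rx":0,"ry":0,"rz":0,"jaw":147},{"tx":-4,"ty":0,"tz":0,"rx":0,"ry":0,"rz":0,"jaw":147},{"tx":-4,"ty":0,"tz":0,"rx":0,"ry":0,"rz":0,"jaw":147},{"tx":-4,"ty":0,"tz":0,"rx":0,"ry":0,"rz":0,"jaw":147},{"tx":-4,"ty":0,"tz":0,"rx":0,"ry":0,"rz":0,"jaw":147}]'
python3 -c "
from h import *
need([*tw(T,TY,(.016,.192-.154-.008)),.10],TY)
im=robot.camera('scene')[:,:,::-1]; cv2.imwrite('pics/s11.png',cv2.resize(im[130:255,160:310],(720,600),interpolation=cv2.INTER_CUBIC))"
```

```text
clock: 10.37
ee_pos: [0.5737, -0.1641, 0.1009]
eef_rot: [0.551, -0.443, 0.443, -0.551]
wrist_force: [-0.1, -3.9, -0.2]
finger_gap: 0.426
clock: 10.78
ee_pos: [0.5694, -0.1444, 0.1009]
eef_rot: [0.551, -0.443, 0.443, -0.551]
wrist_force: [0.7, -3.7, -0.4]
finger_gap: 0.424
rotvec deg [ 0.01  0.17 -0.01] shift in target axes mm [-121.2    0.9   -0.6] q7 5.1
rotvec deg [-1.0000e-02 -1.7983e+02 -1.0000e-02] shift in target axes mm [121.2   0.9   0.6] q7 5.1
now axes xyz [[0.216, -0.976, -0.0], [-0.0, 0.0, -1.0], [0.976, 0.216, -0.0]] p [ 0.5694 -0.1444  0.1009] F [ 0.73 -3.75 -0.36] t 10.78 gap 0.42
```

View pics/s11.png

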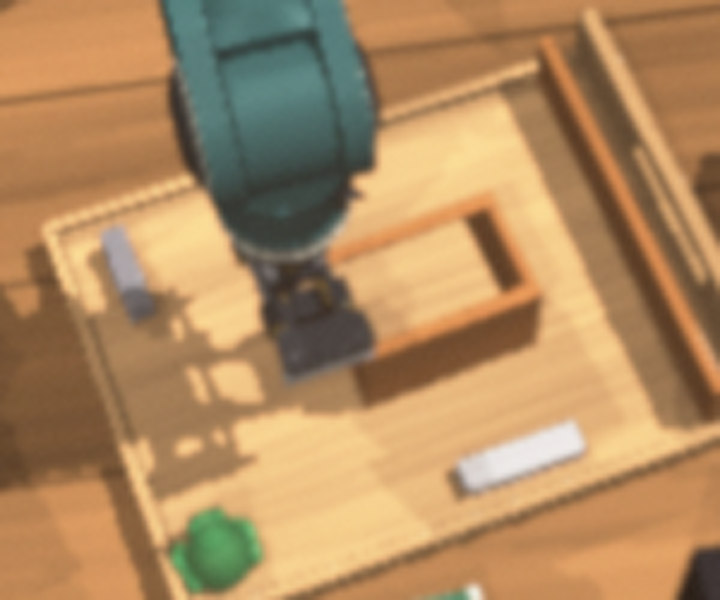

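Box slides at about 3.8 N and looks nearly parallel to the tray; closed end at (490–540, 195–295). Continuing.

```bash
python3 -m handwheel '[{"tx":-4,"ty":0,"tz":0,"rx":0,"ry":0,"rz":0,"jaw":147},{"tx":-4,"ty":0,"tz":0,"rx":0,"ry":0,"rz":0,"jaw":147},{"tx":-4,"ty":0,"tz":0,"rx":0,"ry":0,"rz":0,"jaw":147},{"tx":-4,"ty":0,"tz":0,"rx":0,"ry":0,"rz":0,"jaw":147},{"tx":-4,"ty":0,"tz":0,"rx":0,"ry":0,"rz":0,"jaw":147}]'
python3 -m handwheel '[{"tx":-4,"ty":0,"tz":0,"rx":0,"ry":0,"rz":0,"jaw":147},{"tx":-4,"ty":0,"tz":0,"rx":0,"ry":0,"rz":0,"jaw":147},{"tx":-4,"ty":0,"tz":0,"rx":0,"ry":0,"rz":0,"jaw":147},{"tx":-4,"ty":0,"tz":0,"rx":0,"ry":0,"rz":0,"jaw":147},{"tx":-4,"ty":0,"tz":0,"rx":0,"ry":0,"rz":0,"jaw":147}]'
python3 -m handwheel '[{"tx":-4,"ty":0,"tz":0,"rx":0,"ry":0,"rz":0,"jaw":147},{"tx":-4,"ty":0,"tz":0,"rx":0,"ry":0,"rz":0,"jaw":147},{"tx":-4,"ty":0,"tz":0,"rx":0,"ry":0,"rz":0,"jaw":147},{"tx":-4,"ty":0,"tz":0,"rx":0,"ry":0,"rz":0,"jaw":147},{"tx":-4,"ty":0,"tz":0,"rx":0,"ry":0,"rz":0,"jaw":147}]'
python3 -c "
from h import *
need([*tw(T,TY,(.016,.192-.154-.008)),.10],TY)
im=robot.camera('scene')[:,:,::-1]; cv2.imwrite('pics/s12.png',cv2.resize(im[130:255,160:310],(720,600),interpolation=cv2.INTER_CUBIC))"
```

```text
clock: 11.25
ee_pos: [0.5652, -0.1248, 0.101]
eef_rot: [-0.551, 0.443, -0.443, 0.551]
wrist_force: [1.0, -4.1, -1.1]
finger_gap: 0.423
clock: 11.67
ee_pos: [0.5608, -0.1054, 0.1009]
eef_rot: [-0.551, 0.443, -0.443, 0.551]
wrist_force: [1.2, -3.4, 0.5]
finger_gap: 0.42
clock: 12.08
ee_pos: [0.5564, -0.0858, 0.1009]
eef_rot: [0.551, -0.443, 0.443, -0.551]
wrist_force: [-0.8, -2.9, -0.4]
finger_gap: 0.42
rotvec deg [ 0.01  0.18 -0.  ] shift in target axes mm [-61.2   0.9  -0.5] q7 -0.6
rotvec deg [-0.0000e+00 -1.7982e+02 -1.0000e-02] shift in target axes mm [61.2  0.9  0.5] q7 -0.6
now axes xyz [[0.216, -0.976, -0.0], [-0.0, 0.0, -1.0], [0.976, 0.216, -0.0]] p [ 0.5564 -0.0858  0.1009] F [-0.84 -2.87 -0.4 ] t 12.08 gap 0.42
```

View pics/s12.png

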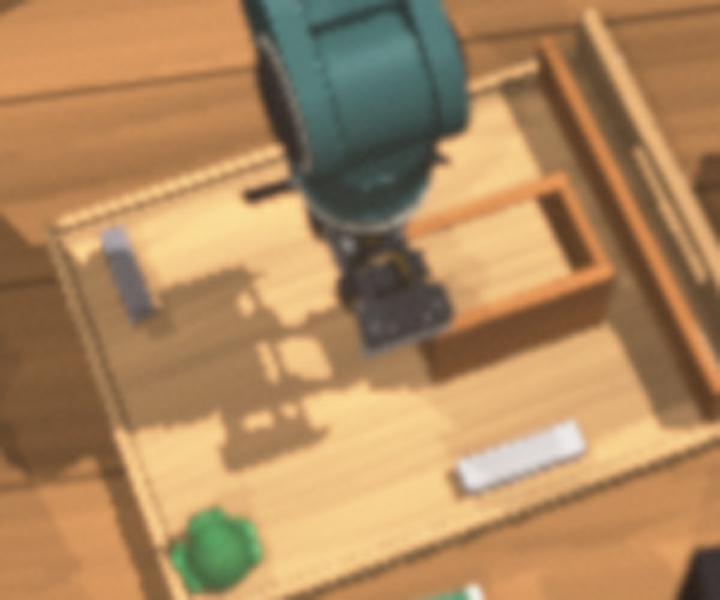

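Box square in the tray, closed end (565–612, 175–272) about 30 mm short of the bar. Continuing slower.

```bash
python3 -m handwheel '[{"tx":-4,"ty":0,"tz":0,"rx":0,"ry":0,"rz":0,"jaw":147},{"tx":-4,"ty":0,"tz":0,"rx":0,"ry":0,"rz":0,"jaw":147},{"tx":-3,"ty":0,"tz":0,"rx":0,"ry":0,"rz":0,"jaw":147},{"tx":-3,"ty":0,"tz":0,"rx":0,"ry":0,"rz":0,"jaw":147},{"tx":-2,"ty":0,"tz":0,"rx":0,"ry":0,"rz":0,"jaw":147}]'
python3 -m handwheel '[{"tx":-1.5,"ty":0,"tz":0,"rx":0,"ry":0,"rz":0,"jaw":147},{"tx":-1.5,"ty":0,"tz":0,"rx":0,"ry":0,"rz":0,"jaw":147},{"tx":-1.5,"ty":0,"tz":0,"rx":0,"ry":0,"rz":0,"jaw":147},{"tx":-1.5,"ty":0,"tz":0,"rx":0,"ry":0,"rz":0,"jaw":147},{"tx":-1.5,"ty":0,"tz":0,"rx":0,"ry":0,"rz":0,"jaw":147}]'
python3 -m handwheel '[{"tx":-1.5,"ty":0,"tz":0,"rx":0,"ry":0,"rz":0,"jaw":147},{"tx":-1.5,"ty":0,"tz":0,"rx":0,"ry":0,"rz":0,"jaw":147},{"tx":-1.5,"ty":0,"tz":0,"rx":0,"ry":0,"rz":0,"jaw":147},{"tx":-1.5,"ty":0,"tz":0,"rx":0,"ry":0,"rz":0,"jaw":147},{"tx":-1.5,"ty":0,"tz":0,"rx":0,"ry":0,"rz":0,"jaw":147}]'
python3 -c "
from h import *
need([*tw(T,TY,(.016,.192-.154-.008)),.10],TY)
im=robot.camera('scene')[:,:,::-1]; cv2.imwrite('pics/s13.png',cv2.resize(im[130:255,160:310],(720,600),interpolation=cv2.INTER_CUBIC))"
```

```text
clock: 12.55
ee_pos: [0.553, -0.0702, 0.101]
eef_rot: [-0.551, 0.443, -0.443, 0.551]
wrist_force: [1.6, -4.1, 1.5]
finger_gap: 0.424
clock: 12.97
ee_pos: [0.5515, -0.0632, 0.101]
eef_rot: [-0.551, 0.443, -0.443, 0.551]
wrist_force: [1.6, -5.3, 1.0]
finger_gap: 0.422
clock: 13.38
ee_pos: [0.5498, -0.0558, 0.1009]
eef_rot: [-0.551, 0.443, -0.443, 0.551]
wrist_force: [1.4, -4.5, 0.5]
finger_gap: 0.421
rotvec deg [ 0.    0.18 -0.  ] shift in target axes mm [-30.4   0.9  -0.4] q7 -3.7
rotvec deg [-1.0000e-02 -1.7982e+02 -0.0000e+00] shift in target axes mm [30.4  0.9  0.4] q7 -3.7
now axes xyz [[0.216, -0.976, -0.0], [-0.0, 0.0, -1.0], [0.976, 0.216, -0.0]] p [ 0.5498 -0.0558  0.1009] F [ 1.43 -4.55  0.53] t 13.38 gap 0.42
```

View pics/s13.png

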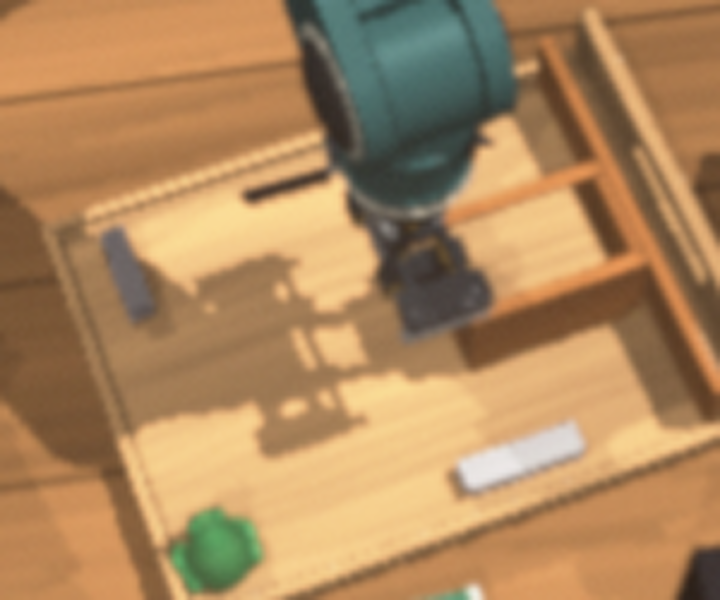

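Closed end appears at or within a few mm of the bar. 1 mm steps now.

```bash
python3 -m handwheel '[{"tx":-1,"ty":0,"tz":0,"rx":0,"ry":0,"rz":0,"jaw":147},{"tx":-1,"ty":0,"tz":0,"rx":0,"ry":0,"rz":0,"jaw":147},{"tx":-1,"ty":0,"tz":0,"rx":0,"ry":0,"rz":0,"jaw":147},{"tx":-1,"ty":0,"tz":0,"rx":0,"ry":0,"rz":0,"jaw":147},{"tx":-1,"ty":0,"tz":0,"rx":0,"ry":0,"rz":0,"jaw":147}]'
python3 -m handwheel '[{"tx":-1,"ty":0,"tz":0,"rx":0,"ry":0,"rz":0,"jaw":147},{"tx":-1,"ty":0,"tz":0,"rx":0,"ry":0,"rz":0,"jaw":147},{"tx":-1,"ty":0,"tz":0,"rx":0,"ry":0,"rz":0,"jaw":147},{"tx":-1,"ty":0,"tz":0,"rx":0,"ry":0,"rz":0,"jaw":147},{"tx":-1,"ty":0,"tz":0,"rx":0,"ry":0,"rz":0,"jaw":147}]'
```

```text
clock: 13.85
ee_pos: [0.5487, -0.051, 0.1009]
eef_rot: [0.551, -0.443, 0.443, -0.551]
wrist_force: [0.7, -4.1, 1.4]
finger_gap: 0.422
clock: 14.27
ee_pos: [0.5477, -0.0463, 0.101]
eef_rot: [0.551, -0.443, 0.443, -0.551]
wrist_force: [0.8, -5.6, 0.5]
finger_gap: 0.425
```

```bash
python3 -m handwheel '[{"tx":-1,"ty":0,"tz":0,"rx":0,"ry":0,"rz":0,"jaw":147},{"tx":-1,"ty":0,"tz":0,"rx":0,"ry":0,"rz":0,"jaw":147},{"tx":-1,"ty":0,"tz":0,"rx":0,"ry":0,"rz":0,"jaw":147},{"tx":-1,"ty":0,"tz":0,"rx":0,"ry":0,"rz":0,"jaw":147},{"tx":-1,"ty":0,"tz":0,"rx":0,"ry":0,"rz":0,"jaw":147}]'
python3 -c "
from h import *
need([*tw(T,TY,(.016,.192-.154-.008)),.10],TY)
im=robot.camera('scene')[:,:,::-1]; cv2.imwrite('pics/s14.png',cv2.resize(im[130:255,160:310],(720,600),interpolation=cv2.INTER_CUBIC))
im=robot.camera('top')[:,:,::-1]; cv2.imwrite('pics/t14.png',cv2.resize(im[130:280,170:330],(640,600),interpolation=cv2.INTER_CUBIC))"
```

```text
clock: 14.68
ee_pos: [0.5466, -0.0415, 0.101]
eef_rot: [0.551, -0.443, 0.443, -0.551]
wrist_force: [1.5, -5.5, 1.6]
finger_gap: 0.421
rotvec deg [0.   0.16 0.02] shift in target axes mm [-15.8   1.   -0.3] q7 -5.2
rotvec deg [ 2.0000e-02 -1.7984e+02 -1.0000e-02] shift in target axes mm [15.8  1.   0.3] q7 -5.2
now axes xyz [[0.216, -0.976, 0.0], [-0.0, -0.0, -1.0], [0.976, 0.216, -0.0]] p [ 0.5466 -0.0415  0.101 ] F [ 1.5  -5.49  1.57] t 14.68 gap 0.42
```

View pics/s14.png

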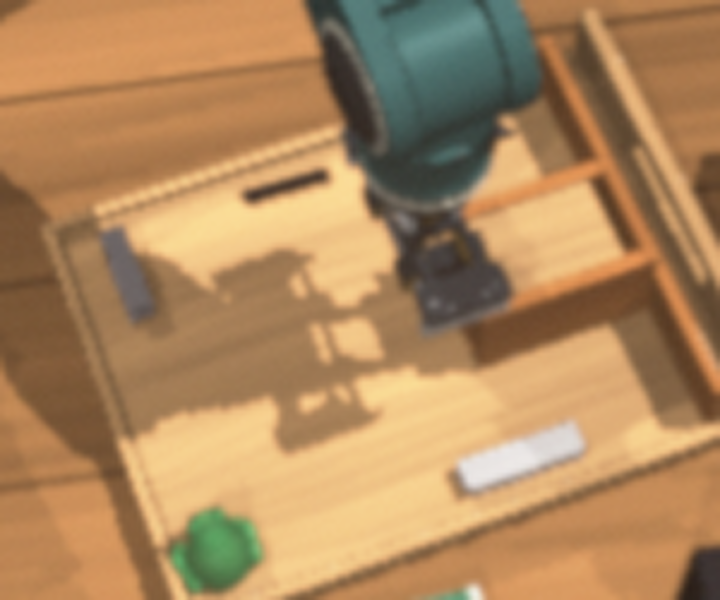

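View pics/t14.png

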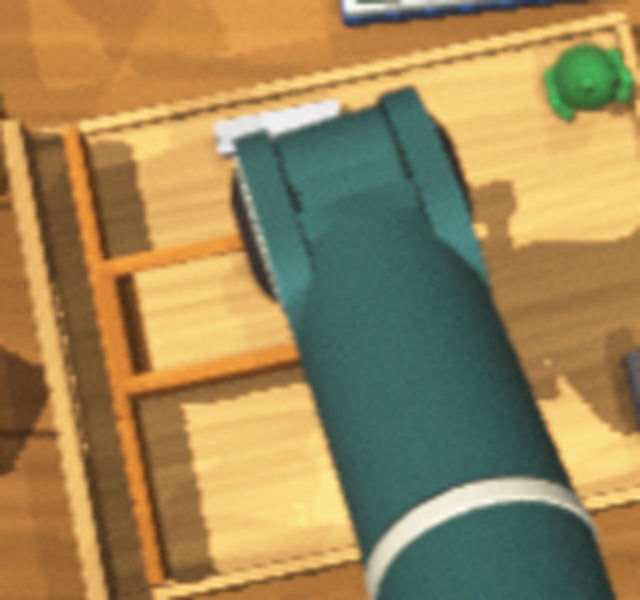

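Box is flush with the bar (top view (105–130, 265–390)), and the lid is now sliding at about 5.5 N. Smaller steps.

```bash
python3 -m handwheel '[{"tx":-0.8,"ty":0,"tz":0,"rx":0,"ry":0,"rz":0,"jaw":147},{"tx":-0.8,"ty":0,"tz":0,"rx":0,"ry":0,"rz":0,"jaw":147},{"tx":-0.8,"ty":0,"tz":0,"rx":0,"ry":0,"rz":0,"jaw":147},{"tx":-0.8,"ty":0,"tz":0,"rx":0,"ry":0,"rz":0,"jaw":147},{"tx":-0.8,"ty":0,"tz":0,"rx":0,"ry":0,"rz":0,"jaw":147}]'
python3 -m handwheel '[{"tx":-0.8,"ty":0,"tz":0,"rx":0,"ry":0,"rz":0,"jaw":147},{"tx":-0.8,"ty":0,"tz":0,"rx":0,"ry":0,"rz":0,"jaw":147},{"tx":-0.6,"ty":0,"tz":0,"rx":0,"ry":0,"rz":0,"jaw":147},{"tx":-0.6,"ty":0,"tz":0,"rx":0,"ry":0,"rz":0,"jaw":147},{"tx":-0.6,"ty":0,"tz":0,"rx":0,"ry":0,"rz":0,"jaw":147}]'
```

```text
clock: 15.2
ee_pos: [0.5457, -0.0376, 0.1009]
eef_rot: [0.551, -0.443, 0.443, -0.551]
wrist_force: [1.1, -6.6, 1.4]
finger_gap: 0.422
clock: 15.62
ee_pos: [0.545, -0.0343, 0.101]
eef_rot: [0.551, -0.443, 0.443, -0.551]
wrist_force: [0.6, -5.9, 0.7]
finger_gap: 0.422
```

```bash
python3 -m handwheel '[{"tx":-0.5,"ty":0,"tz":0,"rx":0,"ry":0,"rz":0,"jaw":147},{"tx":-0.5,"ty":0,"tz":0,"rx":0,"ry":0,"rz":0,"jaw":147},{"tx":-0.5,"ty":0,"tz":0,"rx":0,"ry":0,"rz":0,"jaw":147}]'
python3 -m handwheel '[{"tx":-0.5,"ty":0,"tz":0,"rx":0,"ry":0,"rz":0,"jaw":147},{"tx":-0.5,"ty":0,"tz":0,"rx":0,"ry":0,"rz":0,"jaw":147},{"tx":-0.5,"ty":0,"tz":0,"rx":0,"ry":0,"rz":0,"jaw":147}]'
```

```text
clock: 15.87
ee_pos: [0.5447, -0.0328, 0.1009]
eef_rot: [0.551, -0.443, 0.443, -0.551]
wrist_force: [0.6, -6.4, 1.1]
finger_gap: 0.422
clock: 16.12
ee_pos: [0.5444, -0.0314, 0.101]
eef_rot: [0.551, -0.443, 0.443, -0.551]
wrist_force: [1.6, -6.1, 0.7]
finger_gap: 0.421
```

```bash
python3 -m handwheel '[{"tx":-0.4,"ty":0,"tz":0,"rx":0,"ry":0,"rz":0,"jaw":147},{"tx":-0.4,"ty":0,"tz":0,"rx":0,"ry":0,"rz":0,"jaw":147},{"tx":-0.4,"ty":0,"tz":0,"rx":0,"ry":0,"rz":0,"jaw":147}]'
```

```text
clock: 16.37
ee_pos: [0.5441, -0.0302, 0.1009]
eef_rot: [0.551, -0.443, 0.443, -0.551]
wrist_force: [1.4, -5.9, 0.3]
finger_gap: 0.424
```

```bash
python3 -m handwheel '[{"tx":-0.4,"ty":0,"tz":0,"rx":0,"ry":0,"rz":0,"jaw":147},{"tx":-0.4,"ty":0,"tz":0,"rx":0,"ry":0,"rz":0,"jaw":147}]'
```

```text
clock: 16.53
ee_pos: [0.5439, -0.0294, 0.1009]
eef_rot: [0.551, -0.443, 0.443, -0.551]
wrist_force: [1.3, -4.9, 1.6]
finger_gap: 0.426
```

```bash
python3 -m handwheel '[{"tx":-0.4,"ty":0,"tz":0,"rx":0,"ry":0,"rz":0,"jaw":147},{"tx":-0.4,"ty":0,"tz":0,"rx":0,"ry":0,"rz":0,"jaw":147}]'
```

```text
clock: 16.7
ee_pos: [0.5437, -0.0286, 0.1009]
eef_rot: [0.551, -0.443, 0.443, -0.551]
wrist_force: [1.2, -5.4, 1.8]
finger_gap: 0.419
```

```bash
python3 -m handwheel '[{"tx":-0.4,"ty":0,"tz":0,"rx":0,"ry":0,"rz":0,"jaw":147},{"tx":-0.4,"ty":0,"tz":0,"rx":0,"ry":0,"rz":0,"jaw":147}]'
```

```text
clock: 16.87
ee_pos: [0.5436, -0.0279, 0.101]
eef_rot: [0.551, -0.443, 0.443, -0.551]
wrist_force: [1.2, -5.8, 0.2]
finger_gap: 0.425
```

```bash
python3 -m handwheel '[{"tx":-0.4,"ty":0,"tz":0,"rx":0,"ry":0,"rz":0,"jaw":147},{"tx":-0.3,"ty":0,"tz":0,"rx":0,"ry":0,"rz":0,"jaw":147}]'
```

```text
clock: 17.03
ee_pos: [0.5434, -0.0272, 0.1009]
eef_rot: [0.551, -0.443, 0.443, -0.551]
wrist_force: [1.2, -6.1, 0.6]
finger_gap: 0.422
```

```bash
python3 -m handwheel '[{"tx":-0.3,"ty":0,"tz":0,"rx":0,"ry":0,"rz":0,"jaw":147},{"tx":-0.3,"ty":0,"tz":0,"rx":0,"ry":0,"rz":0,"jaw":147}]'
```

```text
clock: 17.2
ee_pos: [0.5433, -0.0266, 0.101]
eef_rot: [0.551, -0.443, 0.443, -0.551]
wrist_force: [1.2, -5.8, 0.8]
finger_gap: 0.421
```

```bash
python3 -m handwheel '[{"tx":-0.3,"ty":0,"tz":0,"rx":0,"ry":0,"rz":0,"jaw":147},{"tx":-0.3,"ty":0,"tz":0,"rx":0,"ry":0,"rz":0,"jaw":147}]'
```

```text
clock: 17.37
ee_pos: [0.5432, -0.0263, 0.1009]
eef_rot: [0.551, -0.443, 0.443, -0.551]
wrist_force: [0.6, -8.5, 1.0]
finger_gap: 0.423
```

```bash
python3 -c "
from h import *
need([*tw(T,TY,(.016,.192-.154-.008)),.10],TY)
im=robot.camera('scene')[:,:,::-1]; cv2.imwrite('pics/s15.png',cv2.resize(im[150:225,220:320],(800,600),interpolation=cv2.INTER_CUBIC))"
```

```text
rotvec deg [0.01 0.15 0.03] shift in target axes mm [-0.1  0.9 -0.2] q7 -6.9
rotvec deg [ 5.0000e-02 -1.7985e+02 -1.0000e-02] shift in target axes mm [0.1 0.9 0.2] q7 -6.9
now axes xyz [[0.216, -0.976, 0.001], [-0.0, -0.001, -1.0], [0.976, 0.216, -0.0]] p [ 0.5432 -0.0263  0.1009] F [ 0.62 -8.51  1.02] t 17.37 gap 0.42
```

View pics/s15.png

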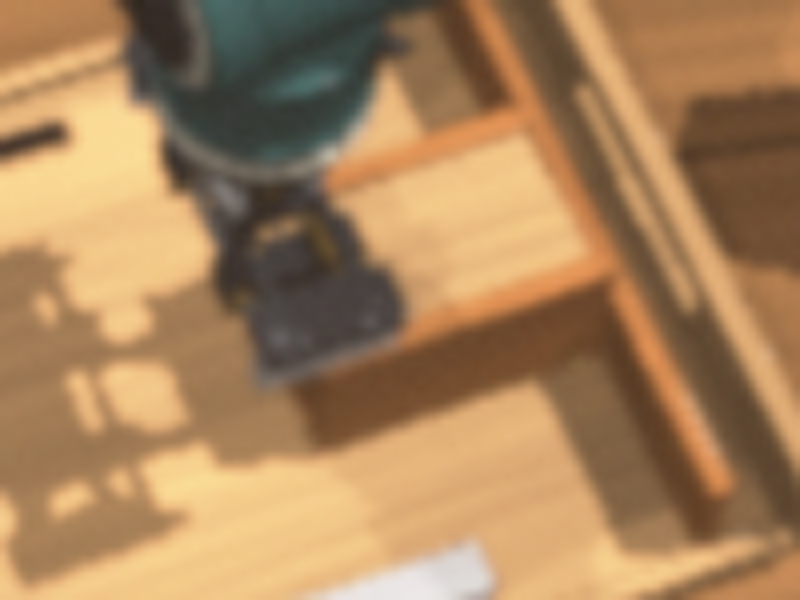

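The lid now reaches the closed wall (no dark gap, around (590,250)) and the force is rising: hard stop. Building the seating press.

```bash
python3 -m handwheel '[{"tx":-0.2,"ty":0,"tz":0,"rx":0,"ry":0,"rz":0,"jaw":147}]'
```

```text
clock: 17.5
ee_pos: [0.5431, -0.0263, 0.101]
eef_rot: [0.552, -0.443, 0.443, -0.551]
wrist_force: [1.6, -9.4, 2.1]
finger_gap: 0.423
```

```bash
python3 -m handwheel '[{"tx":0,"ty":0,"tz":0,"rx":0,"ry":0,"rz":0,"jaw":147}]'
```

```text
clock: 17.58
ee_pos: [0.5431, -0.0262, 0.1009]
eef_rot: [0.551, -0.443, 0.443, -0.551]
wrist_force: [1.2, -7.4, 0.5]
finger_gap: 0.42
```

```bash
python3 -m handwheel '[{"tx":-0.3,"ty":0,"tz":0,"rx":0,"ry":0,"rz":0,"jaw":147}]'
```

```text
clock: 17.67
ee_pos: [0.5431, -0.0262, 0.1009]
eef_rot: [0.552, -0.443, 0.443, -0.551]
wrist_force: [1.3, -10.9, 2.8]
finger_gap: 0.425
```

```bash
python3 -m handwheel '[{"tx":-0.1,"ty":0,"tz":0,"rx":0,"ry":0,"rz":0,"jaw":147}]'
```

```text
clock: 17.75
ee_pos: [0.543, -0.0262, 0.1009]
eef_rot: [0.552, -0.443, 0.443, -0.551]
wrist_force: [1.1, -10.9, 1.3]
finger_gap: 0.422
```

```bash
python3 -m handwheel '[{"tx":-0.1,"ty":0,"tz":0,"rx":0,"ry":0,"rz":0,"jaw":147}]'
```

```text
clock: 17.83
ee_pos: [0.543, -0.0262, 0.1009]
eef_rot: [0.552, -0.443, 0.443, -0.551]
wrist_force: [0.4, -11.8, 2.5]
finger_gap: 0.425
```

```bash
python3 -m handwheel '[{"tx":-0.1,"ty":0,"tz":0,"rx":0,"ry":0,"rz":0,"jaw":147}]'
python3 -m handwheel '[{"tx":0,"ty":0,"tz":0,"rx":0,"ry":0,"rz":0,"jaw":147},{"tx":0,"ty":0,"tz":0,"rx":0,"ry":0,"rz":0,"jaw":147}]'
python3 -m handwheel '[{"tx":0,"ty":0,"tz":0,"rx":0,"ry":0,"rz":0,"jaw":147}]'
```

```text
clock: 17.92
ee_pos: [0.543, -0.0262, 0.101]
eef_rot: [0.552, -0.443, 0.443, -0.551]
wrist_force: [0.4, -11.4, 1.7]
finger_gap: 0.422
clock: 18.08
ee_pos: [0.543, -0.0262, 0.101]
eef_rot: [0.552, -0.443, 0.443, -0.551]
wrist_force: [1.4, -9.8, 2.0]
finger_gap: 0.423
clock: 18.17
ee_pos: [0.543, -0.0262, 0.101]
eef_rot: [0.552, -0.443, 0.443, -0.551]
wrist_force: [0.4, -11.5, 1.5]
finger_gap: 0.425
```

```bash
python3 -m handwheel '[{"tx":-0.25,"ty":0,"tz":0,"rx":0,"ry":0,"rz":0,"jaw":147}]'
python3 -m handwheel '[{"tx":0,"ty":0,"tz":0,"rx":0,"ry":0,"rz":0,"jaw":147}]'
python3 -m handwheel '[{"tx":0,"ty":0,"tz":0,"rx":0,"ry":0,"rz":0,"jaw":147}]'
python3 -m handwheel '[{"tx":0,"ty":0,"tz":0,"rx":0,"ry":0,"rz":0,"jaw":147}]'
```

```text
clock: 18.25
ee_pos: [0.543, -0.0262, 0.101]
eef_rot: [0.552, -0.443, 0.443, -0.551]
wrist_force: [1.6, -14.1, 3.0]
finger_gap: 0.425
clock: 18.33
ee_pos: [0.5429, -0.0262, 0.101]
eef_rot: [0.552, -0.443, 0.443, -0.551]
wrist_force: [1.2, -12.1, 1.9]
finger_gap: 0.426
clock: 18.42
ee_pos: [0.5429, -0.0262, 0.1009]
eef_rot: [0.552, -0.443, 0.443, -0.551]
wrist_force: [1.2, -12.2, 2.5]
finger_gap: 0.427
clock: 18.5
ee_pos: [0.5429, -0.0262, 0.1009]
eef_rot: [0.552, -0.443, 0.443, -0.551]
wrist_force: [1.0, -11.6, 2.1]
finger_gap: 0.425
```

Pressed at about 12–13 N. Backing straight off along tray −y, then up.

```bash
python3 -m handwheel '[{"tx":1,"ty":0,"tz":0,"rx":0,"ry":0,"rz":0,"jaw":147},{"tx":4,"ty":0,"tz":0,"rx":0,"ry":0,"rz":0,"jaw":147},{"tx":10,"ty":0,"tz":0,"rx":0,"ry":0,"rz":0,"jaw":147},{"tx":15,"ty":0,"tz":0,"rx":0,"ry":0,"rz":0,"jaw":147},{"tx":15,"ty":0,"tz":0,"rx":0,"ry":0,"rz":0,"jaw":147}]'
python3 -m handwheel '[{"tx":20,"ty":-20,"tz":0,"rx":0,"ry":0,"rz":0,"jaw":147},{"tx":20,"ty":-35,"tz":0,"rx":0,"ry":0,"rz":0,"jaw":147},{"tx":20,"ty":-35,"tz":0,"rx":0,"ry":0,"rz":0,"jaw":147},{"tx":30,"ty":-35,"tz":0,"rx":0,"ry":0,"rz":0,"jaw":147},{"tx":35,"ty":-35,"tz":0,"rx":0,"ry":0,"rz":0,"jaw":147}]'
python3 -m handwheel '[{"tx":35,"ty":0,"tz":-10,"rx":0,"ry":0,"rz":0,"jaw":147},{"tx":35,"ty":0,"tz":-10,"rx":0,"ry":0,"rz":0,"jaw":147},{"tx":35,"ty":0,"tz":-20,"rx":0,"ry":0,"rz":0,"jaw":147},{"tx":35,"ty":0,"tz":-20,"rx":0,"ry":0,"rz":0,"jaw":147},{"tx":15,"ty":0,"tz":-10,"rx":0,"ry":0,"rz":0,"jaw":147}]'
python3 -c "
from h import *
im=robot.camera('scene')[:,:,::-1]; cv2.imwrite('pics/s16.png',cv2.resize(im[125:275,160:335],(700,600),interpolation=cv2.INTER_CUBIC))
im=robot.camera('top')[:,:,::-1]; cv2.imwrite('pics/t16.png',cv2.resize(im[130:280,170:350],(720,600),interpolation=cv2.INTER_CUBIC))
need([.5,.0,.3],TY)"
```

```text
clock: 18.92
ee_pos: [0.5528, -0.0691, 0.1009]
eef_rot: [-0.551, 0.443, -0.442, 0.552]
wrist_force: [0.9, 0.5, -0.8]
finger_gap: 0.425
clock: 19.33
ee_pos: [0.5779, -0.1833, 0.2543]
eef_rot: [-0.551, 0.442, -0.442, 0.552]
wrist_force: [1.5, 0.3, -1.0]
finger_gap: 0.424
clock: 19.75
ee_pos: [0.5404, -0.3549, 0.2513]
eef_rot: [0.551, -0.444, 0.444, -0.55]
wrist_force: [0.3, -0.8, 0.5]
finger_gap: 0.42
rotvec deg [ 0.06 -0.15 -0.03] shift in target axes mm [-354.   -48.8   35.5] q7 29.7
rotvec deg [4.0000e-02 1.7985e+02 1.0000e-01] shift in target axes mm [354.  -48.8 -35.5] q7 29.7
now axes xyz [[0.211, -0.978, -0.0], [-0.001, 0.0, -1.0], [0.978, 0.211, -0.001]] p [ 0.5408 -0.3535  0.2512] F [0.59 0.73 0.08] t 19.85 gap 0.42
```

View pics/s16.png

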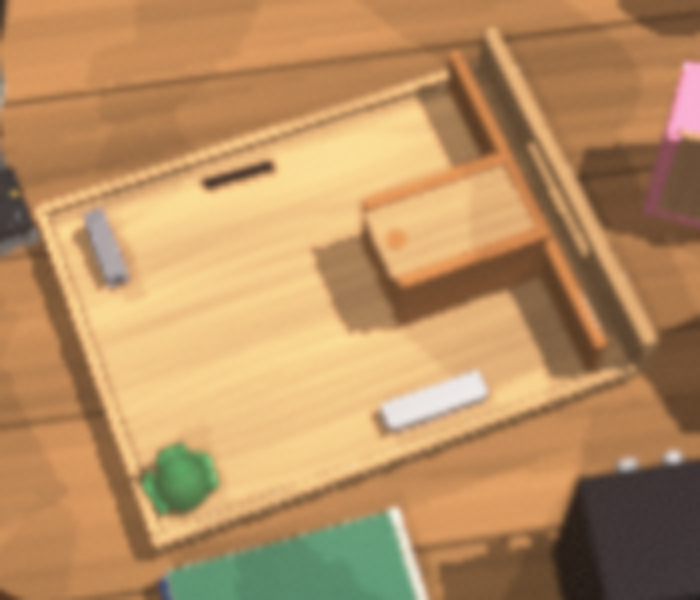

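View pics/t16.png

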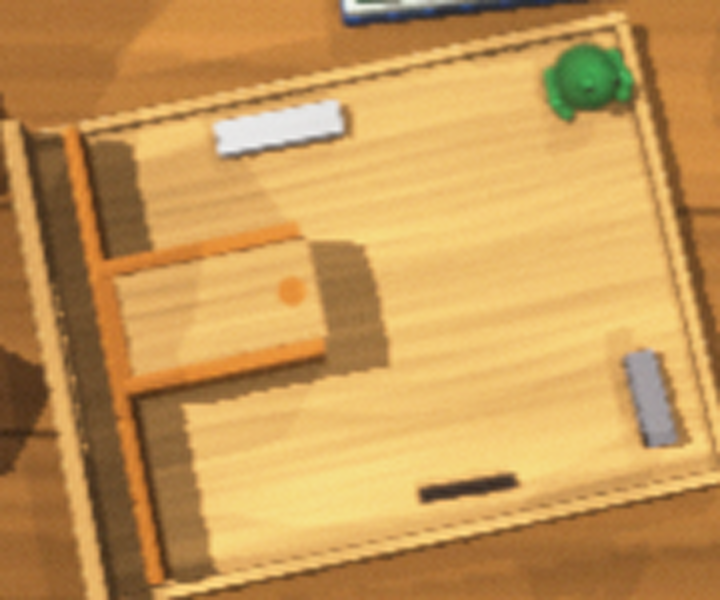

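Both views show the box flush and square against the bar (top: (105–130, 270–390)). The lid is in to the closed wall and its end is just past the rims. The bridge, clamp, harmonica and frog have not moved, and the hand is clear and reads about zero force.

```bash
python3 -m handwheel '[{"tx":0,"ty":0,"tz":0,"rx":0,"ry":0,"rz":0,"jaw":0},{"tx":0,"ty":0,"tz":0,"rx":0,"ry":0,"rz":0,"jaw":0},{"tx":0,"ty":0,"tz":0,"rx":0,"ry":0,"rz":0,"jaw":0},{"tx":0,"ty":0,"tz":0,"rx":0,"ry":0,"rz":0,"jaw":0}]'
python3 -c "
from rig import robot
print(robot.hand_in())"
```

```text
clock: 20.18
ee_pos: [0.5436, -0.3479, 0.2522]
eef_rot: [-0.552, 0.442, -0.442, 0.552]
wrist_force: [-0.3, -0.6, 0.9]
finger_gap: 0.668
the job is handed in; nothing more can be done
None
```

The job is done and handed in at about 20 s; the interface gives no verdict.

- **Tipping:** I pushed high on the lid side with about 3–4 N. The box fell flat on its back with the lid up.
- **Sliding home:** I pushed the lid's outer end with two fingertips, at about 3–7 N. This slid the box up to the stop bar and turned it square, then drove the lid in until the force rose at the hard stop.
- **Seating press:** I held about 12 N horizontally, with readings scattering between 11.6 and 14.1 N. The highest force reading at any point was about 14.5 N, counting all axes. I only have readings at the end of each call, so brief peaks in between were not seen.
- **Last checks:** Both camera views show the box square and flush against the bar. The lid is in to the closed wall, its end just past the rims. The bridge, clamp, harmonica and frog look where they were, and the hand is clear and holds nothing. I did not re-check the tuner and the big box in the final close-up views; nothing was moved near them at low height.

No check failed or disagreed. The first move calls were refused because their rows left out some keys; nothing moved then.

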